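# Set a stone specimen against a spacer and hold it flush

### The arm

A 6-joint arm with a two-finger parallel gripper is mounted at the origin on the work surface. World frame = base frame: x ahead of the robot, y to its left, z up, the work surface at z = 0. Lengths are in m, angles in degrees, forces in N, time in s.
With the tool pointing down it reaches from about 0.275 to 0.825 m from the base axis. Payload 5.2 kg.
Tool frame: the origin (TCP) lies midway between the tips of the shut fingers; the grasp point (between the pads) lies 19 mm behind it (hold_point_z is the distance from the TCP to the grasp point, in m); z points along the fingers, y is the direction in which the jaws open and shut (so a half turn about z gives the same grasp; the last joint's range is limited). The gripper opens to 93 mm and grips with 3 to 60 N. Pads are 15 mm wide; open, the fingers measure 128 mm over their backs; the gripper's body (75 mm by 188 mm) begins 65 mm behind the grasp point.
Start: joints at [53.984, 14.817, 87.949, -0, 77.235, -11.62], TCP at [0.227, 0.501, 0.186] pointing down, gripper open.
Joint ranges: [-179.93, 179.93], [-52.35, 119.4], [10.71, 147.94], [-69.91, 249.91], [12.55, 155.21], [-178.61, 178.61]. Speed limits (degrees/s): [147.25, 147.25, 180, 180, 180, 180].

### API

Orientations are given as [roll, pitch, yaw] about the fixed x, y, z axes, in that order (R = Rz(yaw) Ry(pitch) Rx(roll)).
In Python, from station import observe, get_image, job_done, masks_of, hold_point_z gives the robot as it stands.
- The arm moves only by the tool jog_arm, never from a script. Its argument "increments" is a list of rows, each an object of numbers: "tx", "ty", "tz": the shift along the world's x, y, z in units of 30 mm (1.0 is 30 mm); "ax", "ay", "az": the turn, a rotation vector about the world's x, y, z in units of 5 degrees (1.0 is 5 degrees); "gripper": the finger opening in mm, from 0 to 93. In form: [{"tx": .., "ty": .., "tz": .., "ax": .., "ay": .., "az": .., "gripper": ..}, ...]. A call has exactly 8 rows; each row is the pose to reach, as a shift and turn from the pose measured when the call began; what a row does not reach only later rows make up. A row lasts 1/12 s, in which the tool goes at most 41.7 mm and 7.16 degrees, less where a joint would pass 70% of its speed; a pose out of reach is approached as far as the arm can. A call with a gripper value outside its range is refused whole. The fingers move at their own pace and stop on an object; "grip_force" is the grip in N (left out, the last holds). Time passes only in rows, so rows that repeat a pose let the fingers close, or fill a call up. It gives the time, the measured TCP pose, the force and the opening at its end, in the units of the state.
- observe(): the state, without advancing time (a new reading comes with each control period).
- get_image(name): name is "scene" or "top" or "wrist"; returns a dict with "frame" (480x640x3 uint8, red, green, blue), "range_z" (480x640 float32, m along the optical axis (not along the pixel's ray), 0 where there is no reading), "K" (3x3 intrinsics, pixels), "R" (3x3) and "t" (3): a world point X has camera coordinates R X + t. Camera axes: x right, y down, z forward; pixel columns grow to the right and rows downward; lengths in m; the calibration is good to about 2 mm. A picture is of the moment at which its call begins.
- job_done(): hands the job in, once; it reports no verdict.
Trained networks look in the newest picture that a camera, given by its name, has taken for a name from the list of things; names that differ only in an ending like _2 or _b are one class to them, and where a whole thing is asked for, a point or a joint stands for the part that bears it (a point fixed in the world has none). Each returns a list of dicts, best first, with "conf" (0 to 1); they miss things now and then, are a little off and sometimes report something else, mostly with a low value. They report only what shows in the picture. A call takes as long as a camera call. They do not tell look-alikes from the thing itself.
- masks_of(camera, query): "pixels" (480x640 bool, what is visible of it) and "position" ([column, row] in pixels, amid what is visible of it).
The state is a dict: "time": time; "qpos": joint angles; "joint_vel": joint speeds; "joint_efforts": joint torques, N m; "eef_pos": TCP position; "tool_rot": TCP orientation; "force": force on the tool from outside, world axes, zero at the start; "torque": the same for the moment, N m; "finger_gap": finger opening in m.
Only numpy, scipy, OpenCV 4.12 (cv2) and the standard library are available. Lean on these libraries where they do the work, as an engineer would, in place of code of your own. Each camera call takes 0.05 s, during which the arm holds its last target.

### The job

Pluck the flat steel spacer bar from its pocket in the tray and slide it upright down to the floor of the specimen holder, in whichever of the two gaps between the stone block and the end fences is wide enough for it, without shifting the block over to make room, and let go of it. Then slide the block against the spacer so that fence, spacer and block are firmly flush with no play, and finish while still holding the block pressed there with a steady sideways push of some 10 N, both standing flat on the holder's floor. Leave the pin, wing nut, collar and scraper alone.

Things in the scene. Friction and masses are not known exactly. Their poses are not given: they have to be found in the camera images.
- holder: Fixed specimen holder; origin at the centre of its underside on the bench, z up. Green base plate 96 (x) x 160 (y) x 12 mm; its floor is 12 mm above the origin. Two steel end fences at y = +50 and y = -50 mm (inner faces), 12 mm thick, 70 mm long in x, rising 20 mm above the floor. Two low rails along y with inner faces at x = +-30 mm, 8 mm wide, rising 8 mm above the floor; they keep the block straight. Place and yaw vary.
- fence_left: The holder's fixed steel fence on its +y side; origin at the centre of its underside, 56 mm from the holder's centre along the holder's +y; 70 x 12 x 20 mm tall.
- fence_right: The same on the holder's -y side.
- block: Loose grey sawn stone block, about 0.3 kg, 56 (x) x 80 (y) x 30 mm tall; origin at the centre of its underside. It stands on the holder's floor between the fences and rails, its axes nearly along the holder's, and slides freely along the holder's y (2 mm play to each rail). It stands off-centre, 5 to 7 mm to one side: one gap to a fence is 15 to 17 mm wide, the other 3 to 5 mm. Pinch it across x above the rails, or push its end above the fence.
- block_center (a point): Centre of the stone block, half-way up (15 mm above its underside); axes as the block's. With the spacer flush in place it lies within a millimetre or so of the middle of the holder. Block, spacer and fences are rigid: the push must be kept up after contact.
- tray: Fixed grey pocket tray, 180 (x) x 52 (y) x 28 mm tall; origin at the centre of its underside. Three rectangular pockets in a row at x = -56, 0, +56 mm, each 45 (x) x 15 (y) mm, 20 mm deep (pocket floor 8 mm above the origin). They hold the spacer, the pin and the wing nut in any order.
- spacer: Loose plain steel spacer bar, about 0.18 kg, 40 (x) x 10 (y, its thickness) x 60 mm tall, standing upright in a tray pocket; origin at the centre of its underside. Stands out 40 mm above the tray. Grip it across its 10 mm thickness in its upper 25 mm, so that the fingers pass over the block.
- spacer_center (a point): Centre of the spacer bar, half-way up (30 mm above its underside); axes as the spacer's.
- pin: Bystander: loose steel pin, 12 mm diameter, 30 mm tall, standing in a tray pocket; origin at the centre of its underside.
- wingnut: Bystander: loose steel wing nut about 37 x 12 x 20 mm in a tray pocket; origin at the centre of its underside.
- collar: Bystander: heavy green steel mould collar, ring of 104 mm diameter, 55 mm tall, with a small lug; origin at the centre of its underside.
- scraper: Bystander: hand scraper with a wooden handle lying on the bench; origin on its underside, roughly 0.2 m long along its x.
There are look-alikes about, which are no part of the job. Leave any orange or red look-alike of the holder alone.

How it is judged:
By the outcome, as a careful person would: the job done as asked, in the order asked, and still so for the second after the job is handed in, while the arm keeps its last pose, push and grip.
It also fails if it takes over 61 s, if anything falls off the work surface, if the arm or the gripper's body presses on something with over 40 N, if the wrist force passes 120 N, or if a joint passes its speed limit or range.

## Working session

There is one attempt and no reset: what is moved stays moved. The work goes in short steps, Python scripts to look and compute and a tool call to move; the robot and the scene stay as the last step left them, time stands still between calls to the robot, and variables do not carry over. Pictures are saved under pics/ and viewed, and the job is handed in when it is done.

Besides the shell and the picture viewer there is one more tool, called after "Call:" by a JSON object that holds its "api" and its "payload". jog_arm: Moves the arm, as the interface text tells. Its arguments: {"type":"object","properties":{"increments":{"type":"array"},"grip_force":{"type":"number"}},"required":["increments"]}

```bash
mkdir -p pics; ls
cat > h.py <<'E'
import numpy as np, cv2
from station import observe, get_image, job_done, masks_of, hold_point_z
def save(im,name): cv2.imwrite('pics/'+name,cv2.cvtColor(im,cv2.COLOR_RGB2BGR))
def cloud(g):
    z=g['range_z']; K=g['K']; v,u=np.mgrid[:480,:640]
    c=np.stack([(u-K[0,2])/K[0,0]*z,(v-K[1,2])/K[1,1]*z,z],-1)
    return (c-np.array(g['t']))@np.array(g['R']), z>0
E
python3 - <<'E'
from h import *
import pickle
s=observe(); print({k:np.round(v,3).tolist() for k,v in s.items()}, hold_point_z if not callable(hold_point_z) else hold_point_z())
for n in ['scene','top']:
    g=get_image(n); save(g['frame'],n+'0.png'); pickle.dump(g,open(n+'0.pkl','wb'))
    print(n,-np.array(g['R']).T@np.array(g['t']))
E
```

```text
pics
{'time': 0.0, 'qpos': [53.985, 14.859, 88.01, 0.001, 77.236, -11.62], 'joint_vel': [-0.006, -0.071, 0.037, -0.023, 0.075, -0.045], 'joint_efforts': [0.0, -43.732, -28.401, 0.072, 0.041, -0.0], 'eef_pos': [0.227, 0.5, 0.185], 'tool_rot': [-179.898, -0.022, 155.605], 'force': [-0.171, 0.164, 0.68], 'torque': [-0.009, -0.016, -0.026], 'finger_gap': 0.093} 0.0188
scene [1.01569981 0.20731934 0.88717983]
top [ 0.48493326 -0.04982309  1.32282147]
```

View pics/scene0.png

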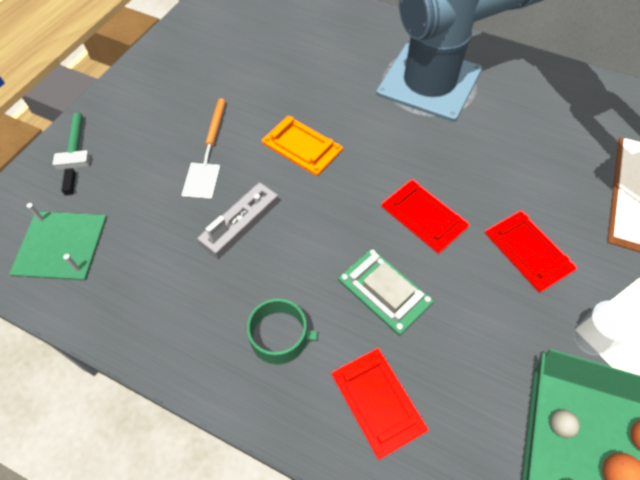

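View pics/top0.png

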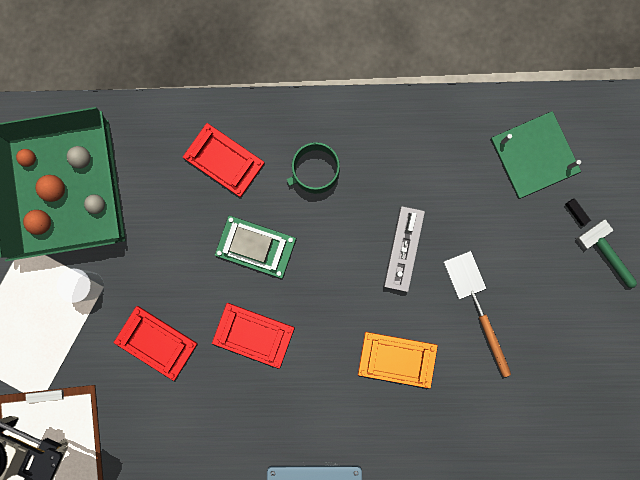

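The scene image shows the green holder with the stone at about (386,290), and in the top image it is at (256,247). The red and orange plates (top: 224,160; 155,343; 254,335; 398,360) are look-alikes, and the green plate at (536,155) has no fences. The tray is at top (405,250). Next I'll enlarge the holder and tray and measure them.

Run:
```python
from h import *
import pickle
g=pickle.load(open('top0.pkl','rb')); f=g['frame']
a=cv2.resize(f[205:290,205:310],None,fx=3.8,fy=3.8,interpolation=cv2.INTER_CUBIC)
b=cv2.resize(f[200:300,375:435],None,fx=3.8,fy=3.8,interpolation=cv2.INTER_CUBIC)
H=max(a.shape[0],b.shape[0]); o=np.zeros((H,a.shape[1]+b.shape[1],3),np.uint8); o[:a.shape[0],:a.shape[1]]=a;o[:b.shape[0],a.shape[1]:]=b
save(o,'crop0.png')
for cam in ['top','scene']:
    gg=get_image(cam); P,ok=cloud(gg); pickle.dump(gg,open(cam+'0.pkl','wb'))
    for q in ['holder','block','tray','spacer','pin','wingnut','fence_left']:
        for m in masks_of(cam,q)[:4]:
            p=m['pixels']&ok; X=P[p]
            top=X[X[:,2]>np.percentile(X[:,2],90)-.004] if len(X) else X
            print(cam,q,round(m['conf'],2),np.round(m['position']),p.sum(),np.round(np.median(X,0),3) if len(X) else '', np.round(top.mean(0),4) if len(top) else '')
```

```text
top holder 0.94 [220. 160.] 3081 [0.777 0.195 0.014] [0.7783 0.1966 0.0317]
top holder 0.93 [395. 356.] 3338 [ 0.331 -0.186  0.013] [ 0.3308 -0.1867  0.0319]
top holder 0.84 [273. 248.] 2166 [0.575 0.111 0.014] [0.5814 0.1269 0.033 ]
top holder 0.82 [256. 334.] 3127 [0.386 0.132 0.013] [0.386  0.1313 0.032 ]
top block 0.79 [251. 244.] 920 [0.584 0.128 0.042] [0.5853 0.1313 0.0438]
top tray 0.74 [401. 251.] 1779 [ 0.564 -0.2    0.028] [ 0.5687 -0.2015  0.03  ]
top tray 0.15 [228. 237.] 187 [0.601 0.178 0.032] [0.601  0.1773 0.0337]
top spacer 0.5 [406. 224.] 150 [ 0.625 -0.213  0.066] [ 0.6267 -0.2147  0.0694]
top fence_left 0.77 [133. 331.] 275 [0.399 0.394 0.03 ] [0.3994 0.3949 0.0335]
top fence_left 0.72 [369. 356.] 192 [ 0.341 -0.129  0.032] [ 0.3411 -0.1295  0.0337]
top fence_left 0.69 [200. 145.] 193 [0.811 0.24  0.031] [0.8102 0.2414 0.0337]
top fence_left 0.68 [228. 236.] 208 [0.601 0.178 0.032] [0.6024 0.1766 0.0343]
scene holder 0.98 [380. 400.] 5707 [0.783 0.2   0.013] [0.7819 0.199  0.0319]
scene holder 0.94 [423. 216.] 3125 [0.395 0.135 0.013] [0.3889 0.132  0.0317]
scene holder 0.88 [377. 302.] 2387 [0.602 0.121 0.014] [0.5844 0.1269 0.0322]
scene holder 0.81 [528. 253.] 3584 [0.379 0.35  0.013] [0.3755 0.3496 0.0318]
scene block 0.6 [388. 290.] 1485 [0.591 0.133 0.042] [0.5867 0.1318 0.0424]
scene tray 0.6 [242. 215.] 2088 [ 0.569 -0.194  0.027] [ 0.5707 -0.1993  0.0284]
scene spacer 0.6 [216. 227.] 330 [ 0.63  -0.213  0.055] [ 0.6279 -0.215   0.0681]
scene fence_left 0.87 [410. 306.] 336 [0.605 0.177 0.031] [0.603  0.1773 0.0322]
scene fence_left 0.81 [320. 153.] 243 [ 0.344 -0.128  0.03 ] [ 0.3421 -0.1293  0.0322]
scene fence_left 0.71 [445. 231.] 259 [0.413 0.183 0.031] [0.4092 0.1828 0.0323]
scene fence_left 0.71 [393. 427.] 422 [0.813 0.241 0.032] [0.8117 0.2418 0.0323]
```

View pics/crop0.png

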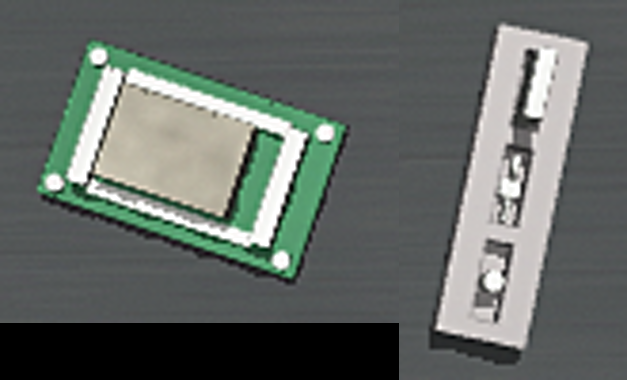

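Run:
```python
from h import *
import pickle
def rect(X,name):
    (c,s,a)=cv2.minAreaRect((X[:,:2]*1000).astype(np.float32)); 
    if s[0]>s[1]: s=(s[1],s[0]); a-=90
    # a+? -> long axis angle
    print(name,len(X),'c',np.round(c,1),'short,long',np.round(s,1),'long-axis angle',round((a+90+90)%180-90,1),'z',round(np.median(X[:,2]),4))
for cam in ['top','scene']:
    g=pickle.load(open(cam+'0.pkl','rb')); P,ok=cloud(g); f=g['frame'].astype(int)
    def near(c,r,z0,z1): return ok&(np.hypot(P[...,0]-c[0],P[...,1]-c[1])<r)&(P[...,2]>z0)&(P[...,2]<z1)
    print(cam,'bench z',np.median(P[near((.65,-.05),.04,-.02,.02)][:,2]))
    rect(P[near((.582,.127),.105,.005,.02)],'base')
    rect(P[near((.582,.127),.105,.0085,.05)],'all')
    rect(P[near((.582,.127),.105,.027,.0365)],'fences')
    rect(P[near((.582,.127),.105,.0385,.05)],'block')
    rect(P[near((.57,-.2),.11,.022,.033)],'tray')
    rect(P[near((.57,-.2),.11,.008,.08)],'trayall')
    rect(P[near((.627,-.214),.04,.064,.08)],'spacer')
    rect(P[near((.627,-.214),.04,.04,.08)],'spacerall')
    b=P[near((.582,.127),.105,.027,.0365)]
    u=np.array([np.sin(np.radians(17.7)),np.cos(np.radians(17.7))]); s=(b[:,:2]-[.582,.127])@u
    print(np.histogram(s,bins=np.arange(-.08,.08,.004)))
```

```text
top bench z 0.00046298633526715283
base 1679 c [584. 125.] short,long [197.7 201. ] long-axis angle -14.1 z 0.0124
all 2970 c [571.8 119.6] short,long [130.5 177.6] long-axis angle 71.1 z 0.0209
fences 368 c [582.  125.4] short,long [ 69.8 124.9] long-axis angle 70.7 z 0.0322
block 874 c [585.8 134.1] short,long [55.8 86.3] long-axis angle 70.8 z 0.0425
tray 1526 c [ 572.1 -202.9] short,long [ 52.6 180.1] long-axis angle -12.7 z 0.0282
trayall 1981 c [ 562.2 -215.1] short,long [162.3 192.9] long-axis angle -41.2 z 0.0282
spacer 85 c [ 627.  -215.2] short,long [10.3 39.6] long-axis angle -14.9 z 0.0686
spacerall 118 c [ 626.6 -215.1] short,long [10.4 40.6] long-axis angle -14.6 z 0.0676
(array([ 0,  0,  0,  1, 50, 53, 52, 10,  0,  0,  0, 15,  1,  1,  0,  0,  1,
        2,  0,  2,  1,  1,  2,  0,  1,  0,  3,  0,  0,  1,  1,  4, 57, 49,
       53,  7,  0,  0,  0]), array([-8.0000000e-02, -7.6000000e-02, -7.2000000e-02, -6.8000000e-02,
       -6.4000000e-02, -6.0000000e-02, -5.6000000e-02, -5.2000000e-02,
       -4.8000000e-02, -4.4000000e-02, -4.0000000e-02, -3.6000000e-02,
       -3.20
[... 1375 characters left out ...]
000000e-02, -7.6000000e-02, -7.2000000e-02, -6.8000000e-02,
       -6.4000000e-02, -6.0000000e-02, -5.6000000e-02, -5.2000000e-02,
       -4.8000000e-02, -4.4000000e-02, -4.0000000e-02, -3.6000000e-02,
       -3.2000000e-02, -2.8000000e-02, -2.4000000e-02, -2.0000000e-02,
       -1.6000000e-02, -1.2000000e-02, -8.0000000e-03, -4.0000000e-03,
        6.9388939e-17,  4.0000000e-03,  8.0000000e-03,  1.2000000e-02,
        1.6000000e-02,  2.0000000e-02,  2.4000000e-02,  2.8000000e-02,
        3.2000000e-02,  3.6000000e-02,  4.0000000e-02,  4.4000000e-02,
        4.8000000e-02,  5.2000000e-02,  5.6000000e-02,  6.0000000e-02,
        6.4000000e-02,  6.8000000e-02,  7.2000000e-02,  7.6000000e-02]))
```

The holder with the green base and stone block, top (256,247), matches the description. Its centre is at (582, 125) mm with yaw −19.3°, the block sits 7 mm toward +y, and the wide gap of about 16.7 mm is on the −y side. The spacer is at (627, −215) with yaw about −13° and its top at z=68, which agrees with the tray pocket at +56.

Call:
{"api": "jog_arm", "payload": {"increments": [{"tx": 0.5,"ty": -0.9,"tz": 0,"ax": 0,"ay": 0,"az": 0.3,"gripper": 50},{"tx": 1.1,"ty": -2.0,"tz": 0,"ax": 0,"ay": 0,"az": 0.6,"gripper": 50},{"tx": 1.7,"ty": -3.0,"tz": 0,"ax": 0,"ay": 0,"az": 0.9,"gripper": 50},{"tx": 2.3,"ty": -4.1,"tz": 0,"ax": 0,"ay": 0,"az": 1.2,"gripper": 50},{"tx": 2.9,"ty": -5.2,"tz": 0,"ax": 0,"ay": 0,"az": 1.5,"gripper": 50},{"tx": 3.4,"ty": -6.1,"tz": 0,"ax": 0,"ay": 0,"az": 1.8,"gripper": 50},{"tx": 4.0,"ty": -7.1,"tz": 0,"ax": 0,"ay": 0,"az": 2.1,"gripper": 50},{"tx": 4.5,"ty": -8.0,"tz": 0,"ax": 0,"ay": 0,"az": 2.28,"gripper": 50}]}}

```text
time: 1.57
eef_pos: [0.363, 0.2592, 0.1864]
tool_rot: [180.0, 0.0, 167.1]
force: [0.8, -0.2, 0.5]
finger_gap: 0.0507
```

Call:
{"api": "jog_arm", "payload": {"increments": [{"tx": 0.5,"ty": -0.9},{"tx": 1.1,"ty": -2.0},{"tx": 1.7,"ty": -3.0},{"tx": 2.3,"ty": -4.1},{"tx": 2.9,"ty": -5.2},{"tx": 3.4,"ty": -6.1},{"tx": 4.0,"ty": -7.1},{"tx": 4.5,"ty": -8.0}]}}

```text
schema error: expected keys tx, ty, tz, ax, ay, az, gripper
```

Call:
{"api": "jog_arm", "payload": {"increments": [{"tx": 0.5,"ty": -0.9,"tz": -0.1},{"tx": 1.1,"ty": -2.0,"tz": -0.2},{"tx": 1.7,"ty": -3.0,"tz": -0.3},{"tx": 2.3,"ty": -4.1,"tz": -0.4},{"tx": 2.9,"ty": -5.2,"tz": -0.5},{"tx": 3.4,"ty": -6.1,"tz": -0.6},{"tx": 4.0,"ty": -7.1,"tz": -0.7},{"tx": 4.4,"ty": -7.8,"tz": -0.8}]}}

```text
schema error: expected keys tx, ty, tz, ax, ay, az, gripper
```

Call:
{"api": "jog_arm", "payload": {"increments": [{"tx": 0.5,"ty": -0.9,"tz": 0,"ax": 0,"ay": 0,"az": 0,"gripper": 50},{"tx": 1.1,"ty": -2.0,"tz": 0,"ax": 0,"ay": 0,"az": 0,"gripper": 50},{"tx": 1.7,"ty": -3.0,"tz": 0,"ax": 0,"ay": 0,"az": 0,"gripper": 50},{"tx": 2.3,"ty": -4.1,"tz": 0,"ax": 0,"ay": 0,"az": 0,"gripper": 50},{"tx": 2.9,"ty": -5.2,"tz": 0,"ax": 0,"ay": 0,"az": 0,"gripper": 50},{"tx": 3.4,"ty": -6.1,"tz": 0,"ax": 0,"ay": 0,"az": 0,"gripper": 50},{"tx": 4.0,"ty": -7.1,"tz": 0,"ax": 0,"ay": 0,"az": 0,"gripper": 50},{"tx": 4.5,"ty": -8.0,"tz": 0,"ax": 0,"ay": 0,"az": 0,"gripper": 50}]}}

```text
time: 2.23
eef_pos: [0.499, 0.0171, 0.1866]
tool_rot: [180.0, 0.1, 167.0]
force: [0.9, 0.3, 0.0]
finger_gap: 0.0499
```

Call:
{"api": "jog_arm", "payload": {"increments": [{"tx": 0.5,"ty": -0.9,"tz": 0,"ax": 0,"ay": 0,"az": 0,"gripper": 50},{"tx": 1.1,"ty": -2.0,"tz": -0.1,"ax": 0,"ay": 0,"az": 0,"gripper": 50},{"tx": 1.7,"ty": -3.1,"tz": -0.3,"ax": 0,"ay": 0,"az": 0,"gripper": 50},{"tx": 2.3,"ty": -4.2,"tz": -0.5,"ax": 0,"ay": 0,"az": 0,"gripper": 50},{"tx": 2.9,"ty": -5.3,"tz": -0.7,"ax": 0,"ay": 0,"az": 0,"gripper": 50},{"tx": 3.5,"ty": -6.4,"tz": -0.9,"ax": 0,"ay": 0,"az": 0,"gripper": 50},{"tx": 4.0,"ty": -7.3,"tz": -1.1,"ax": 0,"ay": 0,"az": 0,"gripper": 50},{"tx": 4.27,"ty": -7.74,"tz": -1.2,"ax": 0,"ay": 0,"az": 0,"gripper": 50}]}}

```text
time: 2.9
eef_pos: [0.6279, -0.219, 0.149]
tool_rot: [-180.0, 0.1, 166.9]
force: [1.0, 1.3, 0.7]
finger_gap: 0.0501
```

Run:
```python
from h import *
import pickle
g=get_image('wrist'); save(g['frame'],'w1.png'); P,ok=cloud(g); pickle.dump(g,open('w1.pkl','wb'))
s=observe(); print(s['eef_pos'],s['tool_rot'],s['force'])
for m in masks_of('wrist','spacer')[:2]:
    X=P[m['pixels']&ok]; print(m['conf'],m['position'],len(X))
def near(c,r,z0,z1): return ok&(np.hypot(P[...,0]-c[0],P[...,1]-c[1])<r)&(P[...,2]>z0)&(P[...,2]<z1)
X=P[near((.627,-.215),.035,.062,.08)]
print(len(X),cv2.minAreaRect((X[:,:2]*1000).astype(np.float32)),np.median(X[:,2]),np.median(P[near((.58,-.2),.1,.02,.035)][:,2]))
```

```text
[ 0.62831419 -0.22024943  0.14833957] [-1.79939499e+02  7.35132101e-02  1.66837376e+02] [ 1.18206526 -1.28576991 -0.94996256]
0.71 [319.4, 223.0] 695
582 ((626.7250366210938, -214.72650146484375), (10.05788516998291, 39.75672149658203), 76.82406616210938) 0.06926773491730215 0.029368445404953716
```

View pics/w1.png

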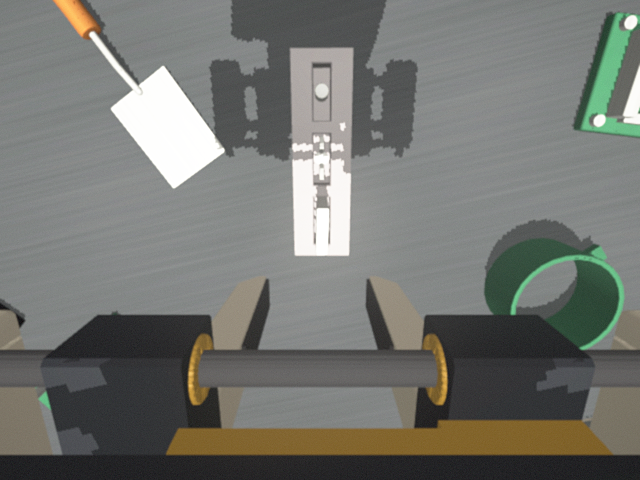

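The wrist picture shows the spacer standing in the tray's near pocket at about (321,225), the wing nut in the middle and the pin in the far pocket. The measured spacer centre is (626.7, −214.8), yaw −13.2°. I'll descend to it.

Call:
{"api": "jog_arm", "payload": {"increments": [{"tx": -0.03,"ty": 0.1,"tz": -0.4,"ax": 0,"ay": 0,"az": 0,"gripper": 50},{"tx": -0.05,"ty": 0.18,"tz": -0.9,"ax": 0,"ay": 0,"az": 0,"gripper": 50},{"tx": -0.05,"ty": 0.18,"tz": -1.4,"ax": 0,"ay": 0,"az": 0,"gripper": 50},{"tx": -0.05,"ty": 0.18,"tz": -1.9,"ax": 0,"ay": 0,"az": 0,"gripper": 50},{"tx": -0.05,"ty": 0.18,"tz": -2.3,"ax": 0,"ay": 0,"az": 0,"gripper": 50},{"tx": -0.05,"ty": 0.18,"tz": -2.5,"ax": 0,"ay": 0,"az": 0,"gripper": 50},{"tx": -0.05,"ty": 0.18,"tz": -2.6,"ax": 0,"ay": 0,"az": 0,"gripper": 50},{"tx": -0.05,"ty": 0.18,"tz": -2.6,"ax": 0,"ay": 0,"az": 0,"gripper": 50}]}}

```text
time: 3.67
eef_pos: [0.6256, -0.2119, 0.0705]
tool_rot: [180.0, -0.0, 166.9]
force: [-0.2, -0.9, -0.3]
finger_gap: 0.0502
```

Run:
```python
from h import *
s=observe(); print(s['eef_pos'],s['tool_rot'],s['force'],s['time'])
```

```text
[ 0.62558241 -0.21191177  0.07050606] [ 1.79978007e+02 -3.16120753e-02  1.66885481e+02] [-0.1838321  -0.88055512 -0.26095229] 3.6667
```

Call:
{"api": "jog_arm", "payload": {"increments": [{"tx": 0.02,"ty": -0.05,"tz": -0.2,"ax": 0,"ay": 0,"az": 0,"gripper": 50},{"tx": 0.04,"ty": -0.1,"tz": -0.4,"ax": 0,"ay": 0,"az": 0,"gripper": 50},{"tx": 0.04,"ty": -0.1,"tz": -0.6,"ax": 0,"ay": 0,"az": 0,"gripper": 50},{"tx": 0.04,"ty": -0.1,"tz": -0.8,"ax": 0,"ay": 0,"az": 0,"gripper": 50},{"tx": 0.04,"ty": -0.1,"tz": -0.95,"ax": 0,"ay": 0,"az": 0,"gripper": 50},{"tx": 0.04,"ty": -0.1,"tz": -0.95,"ax": 0,"ay": 0,"az": 0,"gripper": 50},{"tx": 0.04,"ty": -0.1,"tz": -0.95,"ax": 0,"ay": 0,"az": 0,"gripper": 50},{"tx": 0.04,"ty": -0.1,"tz": -0.95,"ax": 0,"ay": 0,"az": 0,"gripper": 50}]}}

```text
time: 4.33
eef_pos: [0.6269, -0.215, 0.0422]
tool_rot: [180.0, -0.0, 166.9]
force: [0.2, -0.2, 0.5]
finger_gap: 0.0498
```

Run:
```python
from h import *
g=get_image('wrist'); save(g['frame'],'w2.png'); 
s=observe(); print(s['eef_pos'],s['tool_rot'],s['force'],s['time'])
```

```text
[ 0.6270703  -0.21501211  0.04233986] [1.79985719e+02 5.97095953e-03 1.66887198e+02] [-1.35465285  0.63864466  0.60119508] 4.3833
```

View pics/w2.png

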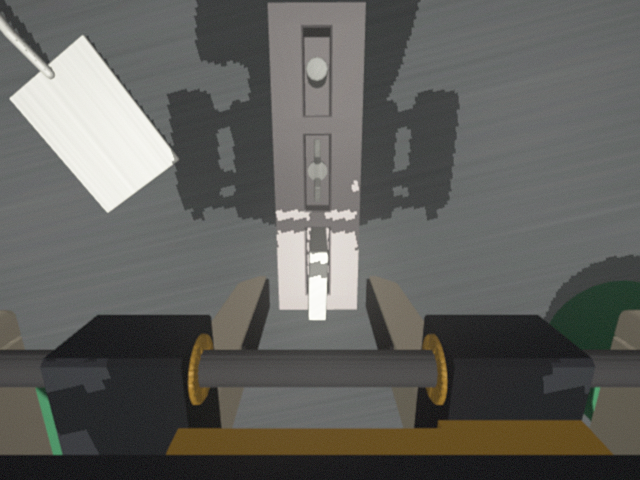

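The spacer, at about (318,290), is centred between the fingers at (255,300) and (378,300). I'll close the gripper.

Call:
{"api": "jog_arm", "payload": {"increments": [{"tx": 0,"ty": 0,"tz": 0,"ax": 0,"ay": 0,"az": 0,"gripper": 0},{"tx": 0,"ty": 0,"tz": 0,"ax": 0,"ay": 0,"az": 0,"gripper": 0},{"tx": 0,"ty": 0,"tz": 0,"ax": 0,"ay": 0,"az": 0,"gripper": 0},{"tx": 0,"ty": 0,"tz": 0,"ax": 0,"ay": 0,"az": 0,"gripper": 0},{"tx": 0,"ty": 0,"tz": 0,"ax": 0,"ay": 0,"az": 0,"gripper": 0},{"tx": 0,"ty": 0,"tz": 0,"ax": 0,"ay": 0,"az": 0,"gripper": 0},{"tx": 0,"ty": 0,"tz": 0,"ax": 0,"ay": 0,"az": 0,"gripper": 0},{"tx": 0,"ty": 0,"tz": 0,"ax": 0,"ay": 0,"az": 0,"gripper": 0}], "grip_force": 35}}

```text
time: 5.05
eef_pos: [0.627, -0.215, 0.0423]
tool_rot: [180.0, 0.0, 166.9]
force: [-0.3, -0.4, -0.3]
finger_gap: 0.0024
```

A gap of 2.4 mm doesn't fit a 10 mm bar, so I'll look.

Run:
```python
from h import *
g=get_image('wrist'); save(g['frame'],'w3.png'); g=get_image('scene'); f=g['frame']; save(cv2.resize(f[130:290,150:330],None,fx=3,fy=3,interpolation=2),'s3.png')
s=observe(); print(s['eef_pos'],s['finger_gap'],s['force'],s['time'])
```

```text
[ 0.62702225 -0.21503537  0.0422904 ] 0.00046332560963759794 [0.50709933 0.01503066 0.14614466] 5.15
```

View pics/w3.png

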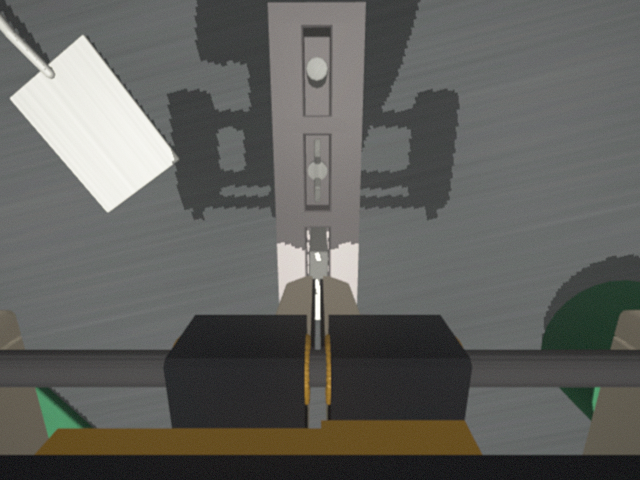

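View pics/s3.png

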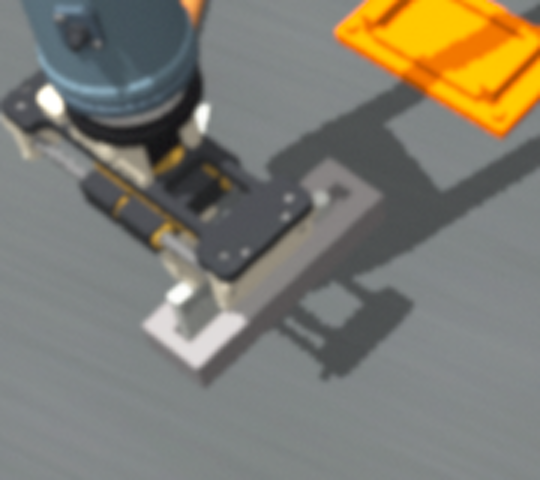

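Run:
```python
from h import *
import pickle
g=get_image('wrist'); P,ok=cloud(g); pickle.dump(g,open('w3.pkl','wb'))
for (u,v) in [(318,258),(318,270),(318,285),(318,300),(318,315),(290,285),(290,300),(300,310),(345,300),(318,340),(318,225),(318,240),(285,260),(230,370)]:
    print(u,v,g['frame'][v,u],np.round(P[v,u]*1000,1),ok[v,u])
print(g['K'], -np.array(g['R']).T@g['t'])
f=g['frame']; save(cv2.resize(f[190:350,238:400],None,fx=3.5,fy=3.5,interpolation=2),'w3c.png')
g=get_image('scene'); P,ok=cloud(g); pickle.dump(g,open('s3.pkl','wb'))
m=ok&(np.hypot(P[...,0]-.627,P[...,1]+.215)<.08)&(P[...,2]>.04)
for z in range(40,200,10):
    X=P[m&(P[...,2]*1000>=z)&(P[...,2]*1000<z+10)]*1000
    if len(X): print(z,len(X),X.min(0).round(),X.max(0).round())
```

```text
318 258 [150 154 147] [ 611.  -211.    69.3] True
318 270 [154 155 148] [ 617.2 -212.5   70.3] True
318 285 [90 91 88] [ 620.1 -213.2   82.8] True
318 300 [142 140 135] [ 624.4 -214.2   90.4] True
318 315 [143 143 139] [ 631.7 -215.9   91.2] True
290 285 [121 113 100] [ 615.1 -225.8   87.4] True
290 300 [121 113  98] [ 615.8 -224.8  102.7] True
300 310 [124 118 104] [ 616.8 -220.1  112. ] True
345 300 [123 115 103] [ 621.2 -201.4  102.8] True
318 340 [59 62 60] [ 700.7 -231.7    1.1] True
318 225 [120 115 111] [ 603.5 -209.1   29. ] True
318 240 [102 102  98] [ 607.4 -210.1   48.8] True
285 260 [221 214 210] [ 621.2 -235.1   29.3] True
230 370 [43 42 44] [ 590.  -224.   184.3] True
[[349.3395244    0.         317.25865019]
 [  0.         349.3395244  238.07353572]
 [  0.           0.           1.        ]] [ 0.55168837 -0.19781391  0.24218566]
40 44 [ 622. -226.   40.] [ 648. -209.   50.]
50 41 [ 620. -224.   50.] [ 647. -209.   60.]
60 62 [ 622. -225.   60.] [ 648. -209.   70.]
70 12 [ 635. -220.   70.] [ 647. -210.   80.]
80 29 [ 630. -231.   80.] [ 639. -202.   90.]
90 31 [ 633. -229.   90.] [ 639. -201.  100.]
100 21 [ 633. -228.  100.] [ 640. -202.  109.]
110 2 [ 638. -210.  110.] [ 640. -204.  110.]
120 7 [ 629. -202.  124.] [ 636. -199.  127.]
130 11 [ 631. -206.  131.] [ 639. -199.  140.]
140 2 [ 639. -202.  143.] [ 639. -199.  144.]
150 9 [ 622. -191.  156.] [ 645. -186.  159.]
160 85 [ 609. -295.  160.] [ 668. -180.  170.]
170 312 [ 600. -295.  170.] [ 672. -156.  180.]
180 439 [ 594. -276.  180.] [ 667. -171.  190.]
190 264 [ 609. -293.  190.] [ 677. -142.  200.]
```

View pics/w3c.png

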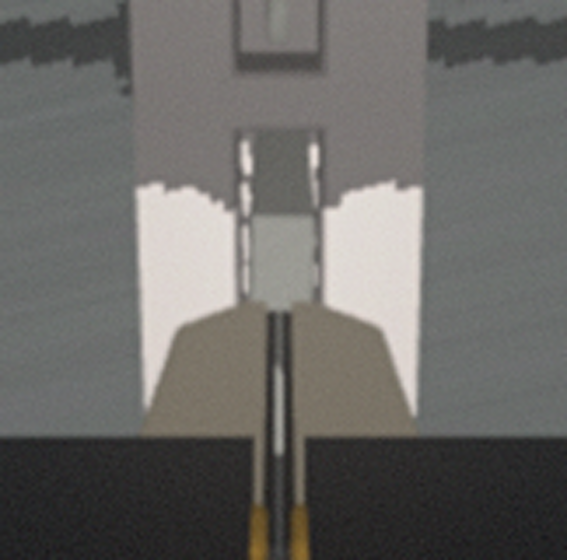

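Run:
```python
from h import *
import pickle
g=pickle.load(open('s3.pkl','rb'));P,ok=cloud(g);f=g['frame']
save(cv2.resize(f[195:255,190:250],None,fx=10,fy=10,interpolation=0),'s3c.png')
for v in range(205,252,3): print(v,[ (u,*(P[v,u]*1000).round().astype(int)) for u in range(204,236,4)])
g=pickle.load(open('w3.pkl','rb'));R=np.array(g['R']);print(R.round(3))
for z in (42,60,80,100):
  for dx in (-10,0,10):
    c=R@np.array([.627+dx*1e-3,-.215,z*1e-3])+g['t']; p=g['K']@c; print(z,dx,(p[:2]/p[2]).round(),c[2].round(3))
```

```text
205 [(204, np.int64(656), np.int64(-195), np.int64(177)), (208, np.int64(651), np.int64(-192), np.int64(173)), (212, np.int64(660), np.int64(-172), np.int64(198)), (216, np.int64(659), np.int64(-164), np.int64(201)), (220, np.int64(656), np.int64(-158), np.int64(201)), (224, np.int64(654), np.int64(-152), np.int64(202)), (228, np.int64(652), np.int64(-145), np.int64(204)), (232, np.int64(648), np.int64(-140), np.int64(202))]
208 [(204, np.int64(661), np.int64(-192), np.int64(177)), (208, np.int64(652), np.int64(-193), np.int64(165)), (212, np.int64(645), np.int64(-191), np.int64(157)), (216, np.int64(662), np.int64(-163), np.int64(197)), (220, np.int64(662), np.int64(-155), np.int64(202)), (224, np.int64(659), np.int64(-148), np.int64(203)), (228, np.int64(656), np.int64(-142), np.int64(203)), (232, np.int64(653), np.int64(-137), np.int64(202))]
211 [(204, np.int64(665), np.int64(-190), np.int64(174)), (208, np.int64(664), np.int64(-182), np.int64(178)), (212, np.int64(639), np.int64(-199), np.int64(135)), (216, np.int64(669), np.int64(-158), np.int64(200)), (220, np.int64(667), np.i
[... 5341 characters left out ...]
int64(-222), np.int64(11)), (212, np.int64(662), np.int64(-208), np.int64(25)), (216, np.int64(661), np.int64(-199), np.int64(30)), (220, np.int64(654), np.int64(-196), np.int64(22)), (224, np.int64(645), np.int64(-195), np.int64(9)), (228, np.int64(637), np.int64(-192), np.int64(-1)), (232, np.int64(634), np.int64(-184), np.int64(1))]
[[ 0.227  0.974  0.001]
 [ 0.936 -0.219  0.277]
 [ 0.271 -0.062 -0.961]]
42 -10 [314. 253.] 0.211
42 0 [317. 269.] 0.214
42 10 [321. 283.] 0.216
60 -10 [313. 264.] 0.194
60 0 [317. 280.] 0.196
60 10 [321. 296.] 0.199
80 -10 [313. 278.] 0.175
80 0 [318. 296.] 0.177
80 10 [322. 313.] 0.18
100 -10 [313. 295.] 0.155
100 0 [318. 315.] 0.158
100 10 [323. 334.] 0.161
```

View pics/s3c.png

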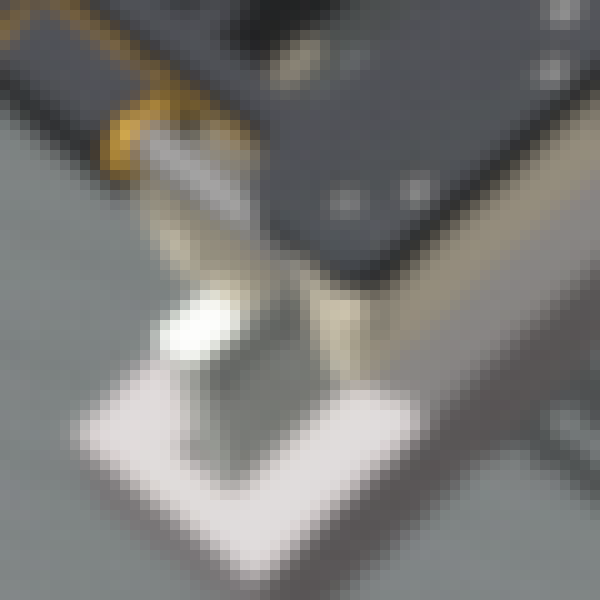

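Run:
```python
from h import *
import pickle
for n,e in (('w1',(.6283,-.2202,.1483)),('w3',(.6270,-.2150,.0423))):
    g=pickle.load(open(n+'.pkl','rb'));P,ok=cloud(g); C=-np.array(g['R']).T@g['t']; print(n,C.round(4),(C-e).round(4))
    m=ok&(P[...,2]<.03); print(' bench med z',np.median(P[ok&(abs(P[...,2])<.015)][:,2]))
    # fingers: cloud in camera frame, pts on beige, rows 275-315
    f=g['frame'].astype(int); v,u=np.mgrid[:480,:640]
    m=ok&(v>272)&(v<314)&(u>200)&(u<430)&(g['range_z']<.19)&(f[...,0]-f[...,2]>10)
    X=P[m]; print(len(X),'finger z-eef', np.percentile(X[:,2]-e[2],[0,1,5,50,95]).round(4), 'x',np.percentile(X[:,0]-e[0],[1,50,99]).round(4),'y',np.percentile(X[:,1]-e[1],[1,50,99]).round(4))
s=observe(); print(s['qpos'],s['time'])
```

```text
w1 [ 0.5523 -0.2016  0.3488] [-0.076   0.0186  0.2005]
 bench med z 0.0014848944404596627
2137 finger z-eef [0.0347 0.0365 0.0398 0.0594 0.0725] x [-0.0184 -0.0037  0.    ] y [-0.0353  0.0287  0.0418]
w3 [ 0.5517 -0.1978  0.2422] [-0.0753  0.0172  0.1999]
 bench med z 0.001501315628841388
2119 finger z-eef [0.0261 0.0345 0.0385 0.0586 0.0719] x [-0.0122 -0.0085 -0.005 ] y [-0.0129  0.0031  0.0166]
[-2.85585075e+01  3.28108601e+01  8.13412899e+01  1.57708785e-02
  6.58519707e+01 -1.05452738e+02] 5.25
```

The cameras agree that the real fingertips end about 36 mm above the reported TCP z (tips at about z=80, bar top at 68). The gripper body is shifted up by about the same amount. So the fingers closed in the air above the bar. I'll open, go 35 mm lower with force checks, and grip again.

Call:
{"api": "jog_arm", "payload": {"increments": [{"tx": 0,"ty": 0,"tz": 0,"ax": 0,"ay": 0,"az": 0,"gripper": 50},{"tx": 0,"ty": 0,"tz": 0,"ax": 0,"ay": 0,"az": 0,"gripper": 50},{"tx": 0,"ty": 0,"tz": 0,"ax": 0,"ay": 0,"az": 0,"gripper": 50},{"tx": 0,"ty": 0,"tz": 0,"ax": 0,"ay": 0,"az": 0,"gripper": 50},{"tx": 0,"ty": 0,"tz": 0,"ax": 0,"ay": 0,"az": 0,"gripper": 50},{"tx": 0,"ty": 0,"tz": 0,"ax": 0,"ay": 0,"az": 0,"gripper": 50},{"tx": 0,"ty": 0,"tz": 0,"ax": 0,"ay": 0,"az": 0,"gripper": 50},{"tx": 0,"ty": 0,"tz": 0,"ax": 0,"ay": 0,"az": 0,"gripper": 50}]}}

```text
time: 5.92
eef_pos: [0.6271, -0.215, 0.0423]
tool_rot: [180.0, 0.0, 166.9]
force: [-0.4, 0.4, -0.1]
finger_gap: 0.0481
```

Call:
{"api": "jog_arm", "payload": {"increments": [{"tx": 0,"ty": 0,"tz": -0.1,"ax": 0,"ay": 0,"az": 0,"gripper": 50},{"tx": 0,"ty": 0,"tz": -0.2,"ax": 0,"ay": 0,"az": 0,"gripper": 50},{"tx": 0,"ty": 0,"tz": -0.3,"ax": 0,"ay": 0,"az": 0,"gripper": 50},{"tx": 0,"ty": 0,"tz": -0.4,"ax": 0,"ay": 0,"az": 0,"gripper": 50},{"tx": 0,"ty": 0,"tz": -0.5,"ax": 0,"ay": 0,"az": 0,"gripper": 50},{"tx": 0,"ty": 0,"tz": -0.6,"ax": 0,"ay": 0,"az": 0,"gripper": 50},{"tx": 0,"ty": 0,"tz": -0.6,"ax": 0,"ay": 0,"az": 0,"gripper": 50},{"tx": 0,"ty": 0,"tz": -0.6,"ax": 0,"ay": 0,"az": 0,"gripper": 50}]}}

```text
time: 6.58
eef_pos: [0.6268, -0.2149, 0.0239]
tool_rot: [180.0, -0.0, 166.9]
force: [-1.0, 0.9, -0.4]
finger_gap: 0.05
```

Run:
```python
from h import *
g=get_image('scene'); P,ok=cloud(g);f=g['frame']
save(cv2.resize(f[185:255,180:260],None,fx=8,fy=8,interpolation=2),'s4.png')
s=observe(); print(s['eef_pos'],s['finger_gap'],s['force'],s['time'])
```

```text
[ 0.62703804 -0.21505203  0.02424956] 0.05009000131153578 [-0.65065946  0.36038125  0.50219558] 6.6333
```

View pics/s4.png

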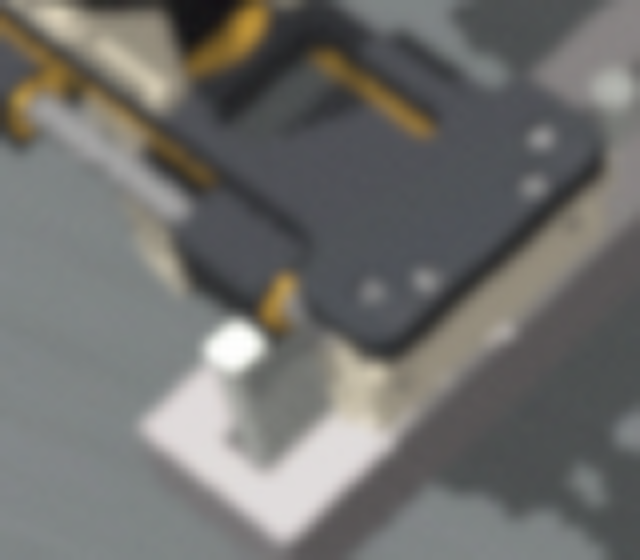

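The spacer is undisturbed between the open fingers, at crop (240,345). I'll go down the last 17 mm and then close.

Call:
{"api": "jog_arm", "payload": {"increments": [{"tx": 0,"ty": 0,"tz": -0.1,"ax": 0,"ay": 0,"az": 0,"gripper": 50},{"tx": 0,"ty": 0,"tz": -0.2,"ax": 0,"ay": 0,"az": 0,"gripper": 50},{"tx": 0,"ty": 0,"tz": -0.3,"ax": 0,"ay": 0,"az": 0,"gripper": 50},{"tx": 0,"ty": 0,"tz": -0.4,"ax": 0,"ay": 0,"az": 0,"gripper": 50},{"tx": 0,"ty": 0,"tz": -0.5,"ax": 0,"ay": 0,"az": 0,"gripper": 50},{"tx": 0,"ty": 0,"tz": -0.55,"ax": 0,"ay": 0,"az": 0,"gripper": 50},{"tx": 0,"ty": 0,"tz": -0.55,"ax": 0,"ay": 0,"az": 0,"gripper": 50},{"tx": 0,"ty": 0,"tz": -0.55,"ax": 0,"ay": 0,"az": 0,"gripper": 50}]}}

```text
time: 7.3
eef_pos: [0.6269, -0.215, 0.0075]
tool_rot: [180.0, -0.0, 166.9]
force: [0.0, -0.2, 0.3]
finger_gap: 0.0502
```

Call:
{"api": "jog_arm", "payload": {"increments": [{"tx": 0,"ty": 0,"tz": 0,"ax": 0,"ay": 0,"az": 0,"gripper": 0},{"tx": 0,"ty": 0,"tz": 0,"ax": 0,"ay": 0,"az": 0,"gripper": 0},{"tx": 0,"ty": 0,"tz": 0,"ax": 0,"ay": 0,"az": 0,"gripper": 0},{"tx": 0,"ty": 0,"tz": 0,"ax": 0,"ay": 0,"az": 0,"gripper": 0},{"tx": 0,"ty": 0,"tz": 0,"ax": 0,"ay": 0,"az": 0,"gripper": 0},{"tx": 0,"ty": 0,"tz": 0,"ax": 0,"ay": 0,"az": 0,"gripper": 0},{"tx": 0,"ty": 0,"tz": 0,"ax": 0,"ay": 0,"az": 0,"gripper": 0},{"tx": 0,"ty": 0,"tz": 0,"ax": 0,"ay": 0,"az": 0,"gripper": 0}], "grip_force": 35}}

```text
time: 7.97
eef_pos: [0.627, -0.215, 0.0076]
tool_rot: [180.0, -0.0, 166.9]
force: [-0.3, -1.0, -0.1]
finger_gap: 0.0098
```

Run:
```python
from h import *
g=get_image('wrist');f=g['frame']
save(cv2.resize(f[190:350,238:400],None,fx=3.5,fy=3.5,interpolation=2),'w5.png')
P,ok=cloud(g);f=f.astype(int)
v,u=np.mgrid[:480,:640]
m=ok&(v>272)&(v<314)&(u>200)&(u<430)&(g['range_z']<.19)&(f[...,0]-f[...,2]>10)
X=P[m]; print('finger z',np.percentile(X[:,2],[0,1,5]))
s=observe(); print(s['eef_pos'],s['tool_rot'],s['finger_gap'],s['force'],s['time'])
```

```text
finger z [0.03097819 0.04319139 0.04695115]
[ 0.62698129 -0.21498837  0.00759707] [ 1.79980395e+02 -1.95024594e-02  1.66887816e+02] 0.00995648018295648 [-0.19257022  0.89409274 -0.18821875] 8.0167
```

View pics/w5.png

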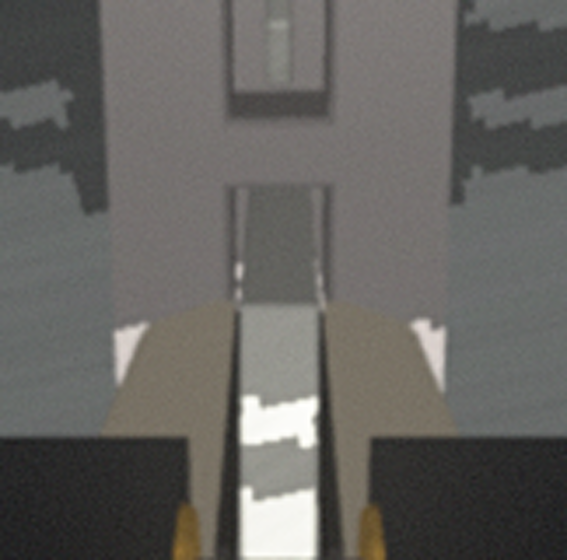

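The grip is confirmed at a 10.0 mm gap. Next I'll lift.

Call:
{"api": "jog_arm", "payload": {"increments": [{"tx": 0,"ty": 0,"tz": 0.15,"ax": 0,"ay": 0,"az": 0,"gripper": 0},{"tx": 0,"ty": 0,"tz": 0.4,"ax": 0,"ay": 0,"az": 0,"gripper": 0},{"tx": 0,"ty": 0,"tz": 0.8,"ax": 0,"ay": 0,"az": 0,"gripper": 0},{"tx": 0,"ty": 0,"tz": 1.3,"ax": 0,"ay": 0,"az": 0,"gripper": 0},{"tx": 0,"ty": 0,"tz": 1.9,"ax": 0,"ay": 0,"az": 0,"gripper": 0},{"tx": 0,"ty": 0,"tz": 2.5,"ax": 0,"ay": 0,"az": 0,"gripper": 0},{"tx": 0,"ty": 0,"tz": 3.1,"ax": 0,"ay": 0,"az": 0,"gripper": 0},{"tx": 0,"ty": 0,"tz": 3.5,"ax": 0,"ay": 0,"az": 0,"gripper": 0}]}}

```text
time: 8.68
eef_pos: [0.6279, -0.2155, 0.116]
tool_rot: [-180.0, 0.2, 166.9]
force: [0.7, 0.4, -2.6]
finger_gap: 0.0097
```

Call:
{"api": "jog_arm", "payload": {"increments": [{"tx": -0.1,"ty": 0.5,"tz": 0,"ax": 0,"ay": 0,"az": -0.15,"gripper": 0},{"tx": -0.3,"ty": 1.4,"tz": 0,"ax": 0,"ay": 0,"az": -0.3,"gripper": 0},{"tx": -0.5,"ty": 2.5,"tz": 0,"ax": 0,"ay": 0,"az": -0.45,"gripper": 0},{"tx": -0.7,"ty": 3.6,"tz": 0,"ax": 0,"ay": 0,"az": -0.6,"gripper": 0},{"tx": -0.9,"ty": 4.7,"tz": 0,"ax": 0,"ay": 0,"az": -0.75,"gripper": 0},{"tx": -1.2,"ty": 5.8,"tz": 0,"ax": 0,"ay": 0,"az": -0.9,"gripper": 0},{"tx": -1.4,"ty": 6.9,"tz": 0,"ax": 0,"ay": 0,"az": -1.05,"gripper": 0},{"tx": -1.6,"ty": 8.0,"tz": 0,"ax": 0,"ay": 0,"az": -1.2,"gripper": 0}]}}

```text
time: 9.35
eef_pos: [0.5794, 0.026, 0.1168]
tool_rot: [-180.0, 0.2, 160.8]
force: [0.3, 0.3, -1.8]
finger_gap: 0.0098
```

Call:
{"api": "jog_arm", "payload": {"increments": [{"tx": -0.1,"ty": 0.6,"tz": 0,"ax": 0,"ay": 0,"az": 0,"gripper": 0},{"tx": -0.2,"ty": 1.1,"tz": 0,"ax": 0,"ay": 0,"az": 0,"gripper": 0},{"tx": -0.3,"ty": 1.5,"tz": 0,"ax": 0,"ay": 0,"az": 0,"gripper": 0},{"tx": -0.35,"ty": 1.8,"tz": 0,"ax": 0,"ay": 0,"az": 0,"gripper": 0},{"tx": -0.4,"ty": 2.0,"tz": 0,"ax": 0,"ay": 0,"az": 0,"gripper": 0},{"tx": -0.4,"ty": 2.0,"tz": 0,"ax": 0,"ay": 0,"az": 0,"gripper": 0},{"tx": -0.4,"ty": 2.0,"tz": 0,"ax": 0,"ay": 0,"az": 0,"gripper": 0},{"tx": -0.4,"ty": 2.0,"tz": 0,"ax": 0,"ay": 0,"az": 0,"gripper": 0}]}}

```text
time: 10.02
eef_pos: [0.5677, 0.0851, 0.1168]
tool_rot: [-180.0, 0.2, 160.8]
force: [-0.7, -0.2, -2.0]
finger_gap: 0.0102
```

Run:
```python
from h import *
import pickle
g=get_image('wrist');f=g['frame'];save(f,'w6.png');P,ok=cloud(g)
pickle.dump(g,open('w6.pkl','wb'))
s=observe(); print(s['eef_pos'],s['tool_rot'],s['finger_gap'],s['force'],s['time'])
g=get_image('scene');save(g['frame'][150:390,250:500].repeat(2,0).repeat(2,1),'s6.png'); pickle.dump(g,open('s6.pkl','wb'))
```

```text
[0.5676689  0.08508576 0.11673354] [-179.96043416    0.22167828  160.78024533] 0.009660306219785206 [ 0.5719009  -0.69805851 -1.86140338] 10.0667
```

View pics/w6.png

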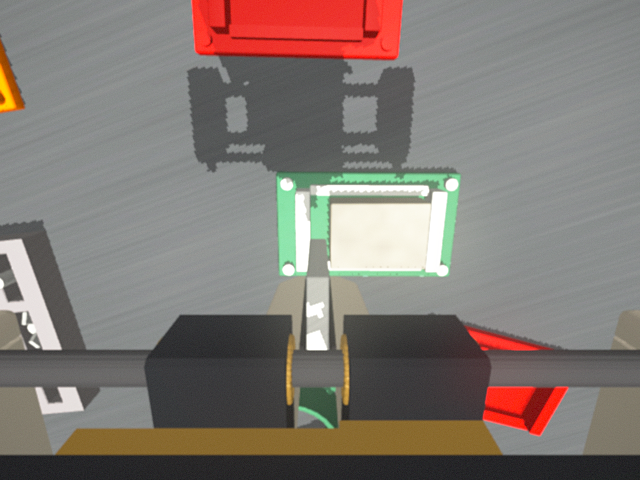

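View pics/s6.png

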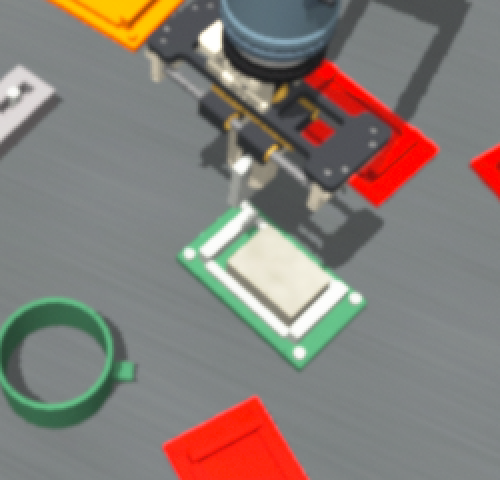

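The wrist picture shows the left fence at about x=302 px, the gap at 311–329 and the block from 330 on, with the bar at about (317,290) lined up over the gap. I'll measure the edges in the tool's axes.

Run:
```python
from h import *
import pickle
yaw=np.radians(-19.25); ex=np.array([np.cos(yaw),np.sin(yaw)]); ey=np.array([-np.sin(yaw),np.cos(yaw)])
e=np.array([.56767,.08509])
for n in ('w6','s6'):
    g=pickle.load(open(n+'.pkl','rb'));P,ok=cloud(g);f=g['frame'].astype(int)
    q=P[...,:2]-e; a=q@ex*1e3; b=q@ey*1e3; z=P[...,2]*1e3
    near=ok&(abs(a)<70)&(b>-40)&(b<130)
    grn=(f[...,1]-f[...,0]>30)
    B=near&(z>38.5)&(z<46)&(b>0)&(b<110)&~grn; F=near&(z>27)&(z<37)&~grn&(b<0)
    F2=near&(z>27)&(z<37)&~grn&(b>85)
    for nm,M in(('block',B),('fenceR',F),('fenceL',F2)):
        X=np.c_[a[M],b[M]].astype(np.float32); print(n,nm,len(X),'a',np.percentile(X[:,0],[1,50,99]).round(1),'b',np.percentile(X[:,1],[1,50,99]).round(1),'z',np.median(z[M]).round(1),cv2.minAreaRect(X))
    fl=near&grn&(z>8)&(z<16)&(abs(a)<15)&(b>-15)&(b<20); print('floor green b',np.percentile(b[fl],[2,98]) if fl.sum()>5 else fl.sum())
    S=near&(z>100)&(z<190)&(abs(a)<30)&(abs(b)<7); 
    X=np.c_[a[S],b[S],z[S]]; print('bar?',len(X), np.percentile(X,[1,50,99],axis=0).round(1).tolist() if len(X) else '')
```

```text
w6 block 6513 a [-26.6  -0.5  28.6] b [11.3 50.1 89.3] z 43.4 ((1.260122299194336, 50.585174560546875), (80.04309844970703, 56.44853591918945), 89.93770599365234)
w6 fenceR 1083 a [-34.6  -3.5  34. ] b [-18.2 -12.5  -6.2] z 33.3 ((0.12210845947265625, -12.083698272705078), (11.88144302368164, 69.99217224121094), 89.01274108886719)
w6 fenceL 1198 a [-34.3  -3.2  34.3] b [ 88.9  99.2 105.5] z 33.4 ((0.2808799743652344, 97.75703430175781), (69.53182220458984, 20.748361587524414), 4.746945858001709)
floor green b [-5.64355413  9.61830617]
bar? 2783 [[-20.5, -6.7, 122.3], [-9.2, 0.2, 178.1], [14.4, 6.7, 187.7]]
s6 block 1186 a [-25.4   2.9  29.5] b [10.8 50.9 89. ] z 42.3 ((2.145599365234375, 49.637428283691406), (56.81058883666992, 80.57057189941406), 0.9866730570793152)
s6 fenceR 233 a [-33.1   2.   35.1] b [-19.5 -12.5  -6.7] z 32.1 ((0.81134033203125, -13.140684127807617), (70.2179183959961, 13.447149276733398), 0.33752092719078064)
s6 fenceL 294 a [-32.7   3.   36.1] b [ 87.   98.  104.8] z 32.1 ((1.4217567443847656, 95.8501968383789), (18.391231536865234, 72.1073226928711), 88.37841033935547)
floor green b [-8.06706202  0.72771049]
bar? 251 [[-5.1, -6.2, 118.6], [15.2, 2.5, 155.4], [20.9, 6.4, 186.1]]
```

Call:
{"api": "jog_arm", "payload": {"increments": [{"tx": 0.02,"ty": 0.07,"tz": -0.3,"ax": 0,"ay": 0,"az": 0,"gripper": 0},{"tx": 0.02,"ty": 0.07,"tz": -0.7,"ax": 0,"ay": 0,"az": 0,"gripper": 0},{"tx": 0.02,"ty": 0.07,"tz": -1.1,"ax": 0,"ay": 0,"az": 0,"gripper": 0},{"tx": 0.02,"ty": 0.07,"tz": -1.5,"ax": 0,"ay": 0,"az": 0,"gripper": 0},{"tx": 0.02,"ty": 0.07,"tz": -1.8,"ax": 0,"ay": 0,"az": 0,"gripper": 0},{"tx": 0.02,"ty": 0.07,"tz": -2.1,"ax": 0,"ay": 0,"az": 0,"gripper": 0},{"tx": 0.02,"ty": 0.07,"tz": -2.2,"ax": 0,"ay": 0,"az": 0,"gripper": 0},{"tx": 0.02,"ty": 0.07,"tz": -2.2,"ax": 0,"ay": 0,"az": 0,"gripper": 0}]}}

```text
time: 10.78
eef_pos: [0.5676, 0.0871, 0.0496]
tool_rot: [-179.9, 0.1, 160.8]
force: [0.0, 0.6, -1.6]
finger_gap: 0.0094
```

Run:
```python
from h import *
g=get_image('wrist');f=g['frame'];save(cv2.resize(f[130:340,220:480],None,fx=2.8,fy=2.8,interpolation=2),'w7.png')
s=observe(); print(s['eef_pos'],s['tool_rot'],s['finger_gap'],s['force'],s['time'])
g=get_image('scene');save(cv2.resize(g['frame'][200:340,320:460],None,fx=4,fy=4,interpolation=2),'s7.png')
```

```text
[0.56814908 0.08710459 0.05041425] [-179.95139965    0.18506424  160.76643536] 0.009571914090830632 [ 0.10689696 -0.09146109 -0.69401881] 10.8333
```

View pics/w7.png

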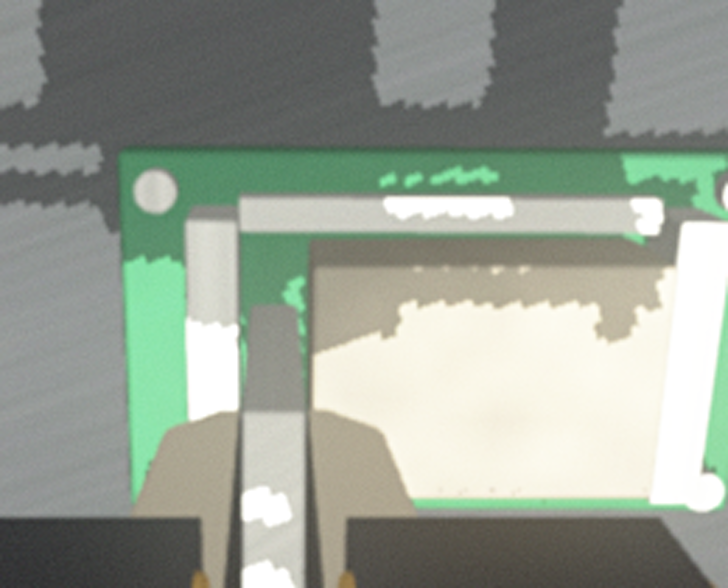

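View pics/s7.png

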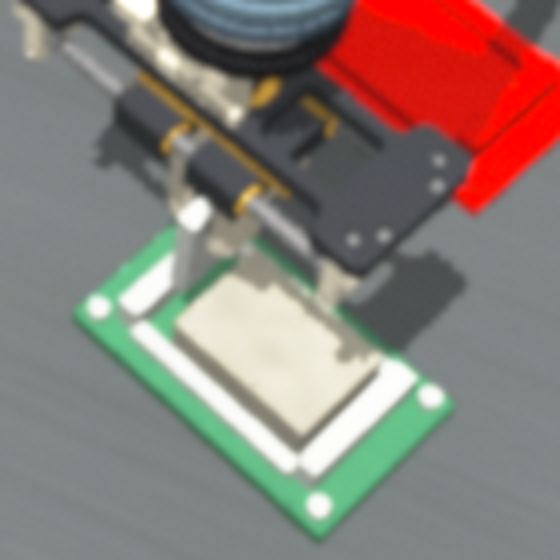

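The bar's lower edge (crop x 247–302) lies inside the gap (241–312) with room on both sides. I'll descend into it.

Call:
{"api": "jog_arm", "payload": {"increments": [{"tx": 0,"ty": 0,"tz": -0.1,"ax": 0,"ay": 0,"az": 0,"gripper": 0},{"tx": 0,"ty": 0.01,"tz": -0.2,"ax": 0,"ay": 0,"az": 0,"gripper": 0},{"tx": 0,"ty": 0.01,"tz": -0.35,"ax": 0,"ay": 0,"az": 0,"gripper": 0},{"tx": 0,"ty": 0.01,"tz": -0.5,"ax": 0,"ay": 0,"az": 0,"gripper": 0},{"tx": 0,"ty": 0.01,"tz": -0.65,"ax": 0,"ay": 0,"az": 0,"gripper": 0},{"tx": 0,"ty": 0.01,"tz": -0.8,"ax": 0,"ay": 0,"az": 0,"gripper": 0},{"tx": 0,"ty": 0.01,"tz": -0.9,"ax": 0,"ay": 0,"az": 0,"gripper": 0},{"tx": 0,"ty": 0.01,"tz": -0.9,"ax": 0,"ay": 0,"az": 0,"gripper": 0}]}}

```text
time: 11.55
eef_pos: [0.5679, 0.0874, 0.0229]
tool_rot: [-179.9, 0.1, 160.8]
force: [-1.2, 0.3, -1.6]
finger_gap: 0.01
```

Call:
{"api": "jog_arm", "payload": {"increments": [{"tx": 0,"ty": 0,"tz": -0.05,"ax": 0,"ay": 0,"az": 0,"gripper": 0},{"tx": 0,"ty": 0,"tz": -0.1,"ax": 0,"ay": 0,"az": 0,"gripper": 0},{"tx": 0,"ty": 0,"tz": -0.15,"ax": 0,"ay": 0,"az": 0,"gripper": 0},{"tx": 0,"ty": 0,"tz": -0.2,"ax": 0,"ay": 0,"az": 0,"gripper": 0},{"tx": 0,"ty": 0,"tz": -0.25,"ax": 0,"ay": 0,"az": 0,"gripper": 0},{"tx": 0,"ty": 0,"tz": -0.3,"ax": 0,"ay": 0,"az": 0,"gripper": 0},{"tx": 0,"ty": 0,"tz": -0.34,"ax": 0,"ay": 0,"az": 0,"gripper": 0},{"tx": 0,"ty": 0,"tz": -0.34,"ax": 0,"ay": 0,"az": 0,"gripper": 0}]}}

```text
time: 12.22
eef_pos: [0.5676, 0.0875, 0.0125]
tool_rot: [-179.9, 0.1, 160.8]
force: [0.4, -0.0, -1.7]
finger_gap: 0.0093
```

Call:
{"api": "jog_arm", "payload": {"increments": [{"tx": 0,"ty": 0,"tz": -0.01,"ax": 0,"ay": 0,"az": 0,"gripper": 0},{"tx": 0,"ty": 0,"tz": -0.02,"ax": 0,"ay": 0,"az": 0,"gripper": 0},{"tx": 0,"ty": 0,"tz": -0.03,"ax": 0,"ay": 0,"az": 0,"gripper": 0},{"tx": 0,"ty": 0,"tz": -0.035,"ax": 0,"ay": 0,"az": 0,"gripper": 0},{"tx": 0,"ty": 0,"tz": -0.04,"ax": 0,"ay": 0,"az": 0,"gripper": 0},{"tx": 0,"ty": 0,"tz": -0.04,"ax": 0,"ay": 0,"az": 0,"gripper": 0},{"tx": 0,"ty": 0,"tz": -0.04,"ax": 0,"ay": 0,"az": 0,"gripper": 0},{"tx": 0,"ty": 0,"tz": -0.04,"ax": 0,"ay": 0,"az": 0,"gripper": 0}]}}

```text
time: 12.88
eef_pos: [0.5678, 0.0875, 0.0116]
tool_rot: [-179.9, 0.1, 160.8]
force: [-1.6, -0.1, 3.8]
finger_gap: 0.0097
```

Floor contact came at z=0.0116, where I expected it, and the force changed by +5.5 N. I'll release.

Call:
{"api": "jog_arm", "payload": {"increments": [{"tx": 0,"ty": 0,"tz": 0,"ax": 0,"ay": 0,"az": 0,"gripper": 30},{"tx": 0,"ty": 0,"tz": 0,"ax": 0,"ay": 0,"az": 0,"gripper": 30},{"tx": 0,"ty": 0,"tz": 0,"ax": 0,"ay": 0,"az": 0,"gripper": 30},{"tx": 0,"ty": 0,"tz": 0,"ax": 0,"ay": 0,"az": 0,"gripper": 30},{"tx": 0,"ty": 0,"tz": 0,"ax": 0,"ay": 0,"az": 0,"gripper": 30},{"tx": 0,"ty": 0,"tz": 0,"ax": 0,"ay": 0,"az": 0,"gripper": 30},{"tx": 0,"ty": 0,"tz": 0,"ax": 0,"ay": 0,"az": 0,"gripper": 30},{"tx": 0,"ty": 0,"tz": 0,"ax": 0,"ay": 0,"az": 0,"gripper": 30}]}}

```text
time: 13.55
eef_pos: [0.5678, 0.0875, 0.0116]
tool_rot: [-179.9, 0.1, 160.8]
force: [0.2, -0.3, 0.6]
finger_gap: 0.0303
```

Call:
{"api": "jog_arm", "payload": {"increments": [{"tx": 0,"ty": 0,"tz": 0.1,"ax": 0,"ay": 0,"az": 0,"gripper": 30},{"tx": 0,"ty": 0,"tz": 0.3,"ax": 0,"ay": 0,"az": 0,"gripper": 30},{"tx": 0,"ty": 0,"tz": 0.6,"ax": 0,"ay": 0,"az": 0,"gripper": 30},{"tx": 0,"ty": 0,"tz": 1.0,"ax": 0,"ay": 0,"az": 0,"gripper": 30},{"tx": 0,"ty": 0,"tz": 1.4,"ax": 0,"ay": 0,"az": 0,"gripper": 30},{"tx": 0,"ty": 0,"tz": 1.9,"ax": 0,"ay": 0,"az": 0,"gripper": 30},{"tx": 0,"ty": 0,"tz": 2.4,"ax": 0,"ay": 0,"az": 0,"gripper": 30},{"tx": 0,"ty": 0,"tz": 2.8,"ax": 0,"ay": 0,"az": 0,"gripper": 30}]}}

```text
time: 14.22
eef_pos: [0.5684, 0.0875, 0.0978]
tool_rot: [-180.0, 0.3, 160.8]
force: [0.2, -0.3, 0.4]
finger_gap: 0.0299
```

Run:
```python
from h import *
import pickle
g=get_image('wrist');f=g['frame'];save(cv2.resize(f[130:340,220:480],None,fx=2.8,fy=2.8,interpolation=2),'w8.png');pickle.dump(g,open('w8.pkl','wb'))
s=observe(); print(s['eef_pos'],s['tool_rot'],s['finger_gap'],s['force'],s['time'])
g=get_image('scene');save(cv2.resize(g['frame'][200:340,320:460],None,fx=4,fy=4,interpolation=2),'s8.png');pickle.dump(g,open('s8.pkl','wb'))
```

```text
[0.56999605 0.08742628 0.10019058] [179.96247391   0.47631744 160.77738137] 0.029990716039920977 [1.6135606  0.02913776 1.17034479] 14.2667
```

View pics/w8.png

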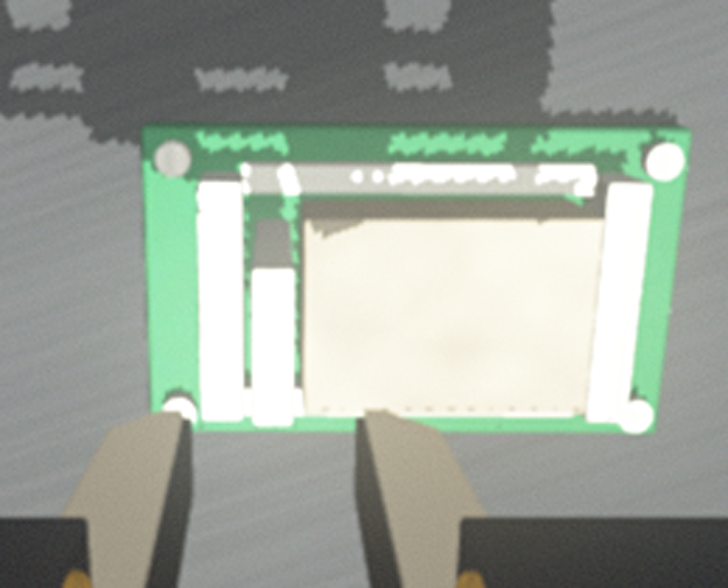

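View pics/s8.png

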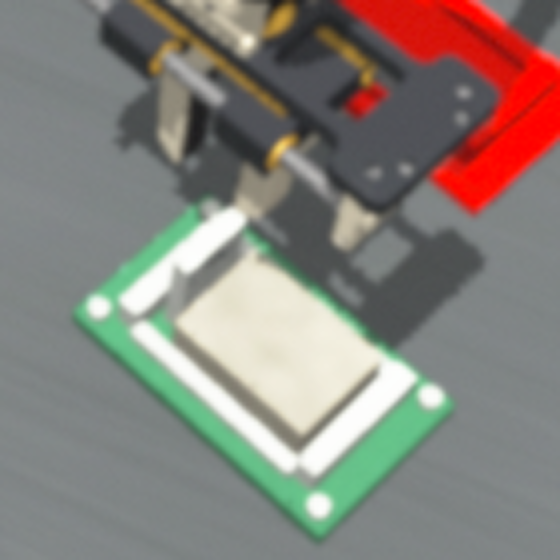

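The spacer stands upright in the gap: its top is at wrist crop (272,345), between the fence at 222 and the block at 305. I'll check its height and measure the block and holder precisely before pinching the block across x.

Run:
```python
from h import *
import pickle
yaw=np.radians(-19.25); ex=np.array([np.cos(yaw),np.sin(yaw)]); ey=np.array([-np.sin(yaw),np.cos(yaw)])
e=np.array([.56767,.08509])
for n in ('w8','s8'):
    g=pickle.load(open(n+'.pkl','rb'));P,ok=cloud(g);f=g['frame'].astype(int)
    q=P[...,:2]-e; a=q@ex*1e3; b=q@ey*1e3; z=P[...,2]*1e3
    near=ok&(abs(a)<50)&(b>-25)&(b<115); grn=(f[...,1]-f[...,0]>30)
    for nm,M in(('block',near&(z>39)&(z<46)&(b>6)&(b<100)&~grn),('fenceR',near&(z>29)&(z<36)&~grn&(b<-3)),('fenceL',near&(z>29)&(z<36)&~grn&(b>92)),('spacer',near&(z>66)&(z<80)&(b>-8)&(b<12)&(abs(a)<25))):
        M=cv2.erode(M.astype(np.uint8),np.ones((1,1)))>0
        X=np.c_[a[M],b[M]].astype(np.float32)
        if len(X)<5: print(n,nm,len(X)); continue
        r=cv2.minAreaRect(X); c=e+(r[0][0]*ex+r[0][1]*ey)/1e3
        print(n,nm,len(X),'a',np.percentile(X[:,0],[1,99]).round(1),'b',np.percentile(X[:,1],[1,99]).round(1),'z',np.median(z[M]).round(1),np.round(r[0],1),np.round(r[1],1),round(r[2],1),'world',c.round(4))
s=observe();print(s['eef_pos'],s['qpos'],s['time'])
```

```text
w8 block 7335 a [-26.6  28. ] b [11.2 89.2] z 43.4 [ 0.9 48.6] [55.6 83.9] 0.1 world [0.5846 0.1307]
w8 fenceR 1311 a [-34.4  33.8] b [-18.1  -6.3] z 33.3 [  0.1 -12.4] [11.9 69.9] 89.5 world [0.5636 0.0734]
w8 fenceL 1308 a [-34.1  34.4] b [ 93.7 105.4] z 33.5 [ 0.8 99.6] [12.3 70.6] 90.0 world [0.6013 0.1788]
w8 spacer 864 a [-20.8  18.6] b [-2.6  7.1] z 73.2 [-1.   2.3] [ 9.8 40. ] 89.7 world [0.5674 0.0876]
s8 block 1192 a [-25.6  29.7] b [ 9.8 89.1] z 42.3 [ 2.  47.9] [57.3 83.8] 0.3 world [0.5854 0.1297]
s8 fenceR 114 a [-32.3  35.2] b [-19.5  -7.2] z 32.3 [  1.1 -13.4] [68.6 12.4] 0.4 world [0.5643 0.072 ]
s8 fenceL 239 a [-33.   36.1] b [ 92.5 104.7] z 32.2 [ 1.  98.5] [71.1 13. ] 0.4 world [0.6011 0.1777]
s8 spacer 130 a [-19.2  19.8] b [-4.1  6.8] z 72.1 [0.3 1.2] [11.4 40.2] 88.9 world [0.5684 0.0862]
[0.56987529 0.08741133 0.0988108 ] [ -2.28888277  21.29164983  91.65278291  -0.10923378  66.60442369
 -73.01643047] 14.3167
```

Call:
{"api": "jog_arm", "payload": {"increments": [{"tx": 0.05,"ty": 0.2,"tz": 0,"ax": 0,"ay": 0,"az": -1.2,"gripper": 78},{"tx": 0.1,"ty": 0.4,"tz": 0,"ax": 0,"ay": 0,"az": -2.5,"gripper": 78},{"tx": 0.2,"ty": 0.6,"tz": 0,"ax": 0,"ay": 0,"az": -3.8,"gripper": 78},{"tx": 0.25,"ty": 0.8,"tz": 0,"ax": 0,"ay": 0,"az": -5.1,"gripper": 78},{"tx": 0.3,"ty": 1.0,"tz": 0,"ax": 0,"ay": 0,"az": -6.4,"gripper": 78},{"tx": 0.4,"ty": 1.2,"tz": 0,"ax": 0,"ay": 0,"az": -7.7,"gripper": 78},{"tx": 0.45,"ty": 1.4,"tz": 0,"ax": 0,"ay": 0,"az": -9.0,"gripper": 78},{"tx": 0.51,"ty": 1.49,"tz": 0,"ax": 0,"ay": 0,"az": -10.0,"gripper": 78}]}}

```text
time: 14.98
eef_pos: [0.5848, 0.1328, 0.0983]
tool_rot: [-180.0, 0.4, 110.5]
force: [-0.9, -0.2, -1.1]
finger_gap: 0.0764
```

Call:
{"api": "jog_arm", "payload": {"increments": [{"tx": 0,"ty": 0,"tz": 0,"ax": 0,"ay": 0,"az": -1.3,"gripper": 78},{"tx": 0,"ty": 0,"tz": 0,"ax": 0,"ay": 0,"az": -2.6,"gripper": 78},{"tx": 0,"ty": 0,"tz": 0,"ax": 0,"ay": 0,"az": -3.9,"gripper": 78},{"tx": 0,"ty": 0,"tz": 0,"ax": 0,"ay": 0,"az": -5.2,"gripper": 78},{"tx": 0,"ty": 0,"tz": 0,"ax": 0,"ay": 0,"az": -6.5,"gripper": 78},{"tx": 0,"ty": 0,"tz": 0,"ax": 0,"ay": 0,"az": -7.6,"gripper": 78},{"tx": 0,"ty": 0,"tz": 0,"ax": 0,"ay": 0,"az": -7.95,"gripper": 78},{"tx": 0,"ty": 0,"tz": 0,"ax": 0,"ay": 0,"az": -7.95,"gripper": 78}]}}

```text
time: 15.65
eef_pos: [0.5844, 0.1328, 0.0978]
tool_rot: [-180.0, 0.5, 70.7]
force: [-0.2, -0.4, -0.3]
finger_gap: 0.0778
```

Run:
```python
from h import *
import pickle
from scipy.spatial.transform import Rotation as Ro
g=get_image('wrist');f=g['frame'];save(f,'w9.png');pickle.dump(g,open('w9.pkl','wb'))
s=observe(); print(s['eef_pos'],s['tool_rot'],s['finger_gap'],s['force'],s['time'])
R=Ro.from_euler('xyz',s['tool_rot'],degrees=True); T=Ro.from_euler('xyz',[180,0,70.75],degrees=True)
print('rot units',np.degrees((T*R.inv()).as_rotvec())/5, R.as_matrix()[:,2])
e=np.array(s['eef_pos'])[:2]; yaw=np.radians(-19.25); ex=np.array([np.cos(yaw),np.sin(yaw)]); ey=np.array([-np.sin(yaw),np.cos(yaw)])
P,ok=cloud(g);f=f.astype(int);q=P[...,:2]-e; a=q@ex*1e3; b=q@ey*1e3; z=P[...,2]*1e3
M=ok&(z>39.5)&(z<47)&(abs(a)<45)&(abs(b)<46)&(g['range_z']>.1)
X=np.c_[a[M],b[M]].astype(np.float32); print(len(X),np.percentile(X,[1,99],axis=0),cv2.minAreaRect(X),np.median(z[M]))
```

```text
[0.58448386 0.1327652  0.09790031] [-179.95758483    0.44897159   70.77226726] 0.07800793112879473 [0.14952568 0.83066104 0.89583173] 15.7
rot units [ 0.08198437 -0.03759711 -0.00442019] [-0.00327955 -0.00715504 -0.99996902]
7569 [[-26.22331596 -43.78217102]
 [ 28.3159903   39.25933517]] ((1.0963726043701172, -2.3760986328125), (56.112911224365234, 84.42517852783203), 0.2064088135957718) 43.327419176926384
```

View pics/w9.png

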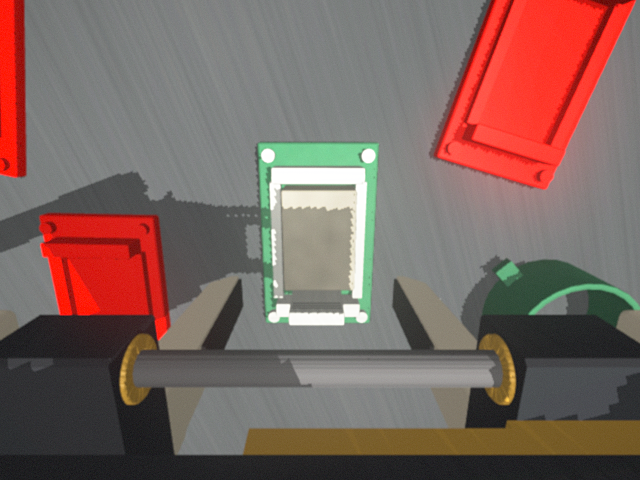

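The wrist view shows the block at about (320,235) centred between the open fingers at (235,295) and (400,295), aligned within 0.2°. I'll descend with a small centring shift and tilt fix.

Call:
{"api": "jog_arm", "payload": {"increments": [{"tx": 0.03,"ty": -0.02,"tz": -0.3,"ax": 0.04,"ay": -0.02,"az": 0,"gripper": 78},{"tx": 0.03,"ty": -0.02,"tz": -0.7,"ax": 0.08,"ay": -0.04,"az": 0,"gripper": 78},{"tx": 0.03,"ty": -0.02,"tz": -1.2,"ax": 0.08,"ay": -0.04,"az": 0,"gripper": 78},{"tx": 0.03,"ty": -0.02,"tz": -1.7,"ax": 0.08,"ay": -0.04,"az": 0,"gripper": 78},{"tx": 0.03,"ty": -0.02,"tz": -2.2,"ax": 0.08,"ay": -0.04,"az": 0,"gripper": 78},{"tx": 0.03,"ty": -0.02,"tz": -2.6,"ax": 0.08,"ay": -0.04,"az": 0,"gripper": 78},{"tx": 0.03,"ty": -0.02,"tz": -2.8,"ax": 0.08,"ay": -0.04,"az": 0,"gripper": 78},{"tx": 0.03,"ty": -0.02,"tz": -2.8,"ax": 0.08,"ay": -0.04,"az": 0,"gripper": 78}]}}

```text
time: 16.37
eef_pos: [0.584, 0.132, 0.0119]
tool_rot: [-179.8, 0.1, 70.8]
force: [-0.4, 0.5, -0.6]
finger_gap: 0.0776
```

Run:
```python
from h import *
import pickle
from scipy.spatial.transform import Rotation as Ro
g=get_image('scene');save(cv2.resize(g['frame'][200:340,310:460],None,fx=5,fy=4.2,interpolation=2),'s10.png')
P,ok=cloud(g)
s=observe(); print(s['eef_pos'],s['tool_rot'],s['finger_gap'],s['force'],s['time'])
R=Ro.from_euler('xyz',s['tool_rot'],degrees=True); T=Ro.from_euler('xyz',[180,0,70.75],degrees=True)
print('rot units',np.degrees((T*R.inv()).as_rotvec())/5)
e=np.array(s['eef_pos'])[:2]; yaw=np.radians(-19.25); ex=np.array([np.cos(yaw),np.sin(yaw)]); ey=np.array([-np.sin(yaw),np.cos(yaw)])
q=P[...,:2]-e; a=q@ex*1e3; b=q@ey*1e3; z=P[...,2]*1e3
M=ok&(z>44)&(z<110)&(abs(b)<20)&(abs(a)<70)
for lo in range(44,110,6):
    k=M&(z>=lo)&(z<lo+6)
    if k.sum(): print(lo,k.sum(),'a',a[k].min().round(1),a[k].max().round(1),'b',b[k].min().round(1),b[k].max().round(1))
```

```text
[0.58479298 0.13212079 0.01306419] [-1.79924016e+02  3.79137901e-02  7.07886387e+01] 0.07829376756142284 [-0.45459434 -0.8473632  -0.37923618] 16.4167
rot units [ 0.00215421 -0.01684645 -0.00772271]
44 22 a -45.2 17.1 b -6.4 20.0
50 8 a -48.7 -39.1 b -5.7 7.9
56 3 a -40.6 -38.6 b -4.3 -1.1
62 3 a -39.4 -38.3 b -2.7 -0.5
68 5 a -40.4 -38.5 b -0.5 3.0
74 5 a -40.4 -38.4 b 0.9 4.1
80 5 a -42.5 -38.8 b 2.0 6.5
86 7 a -48.7 -38.4 b 3.1 7.4
92 11 a -55.5 -39.3 b 5.0 8.1
98 7 a -53.5 -40.3 b 6.8 7.8
104 4 a -52.7 -41.1 b 7.2 8.1
```

View pics/s10.png

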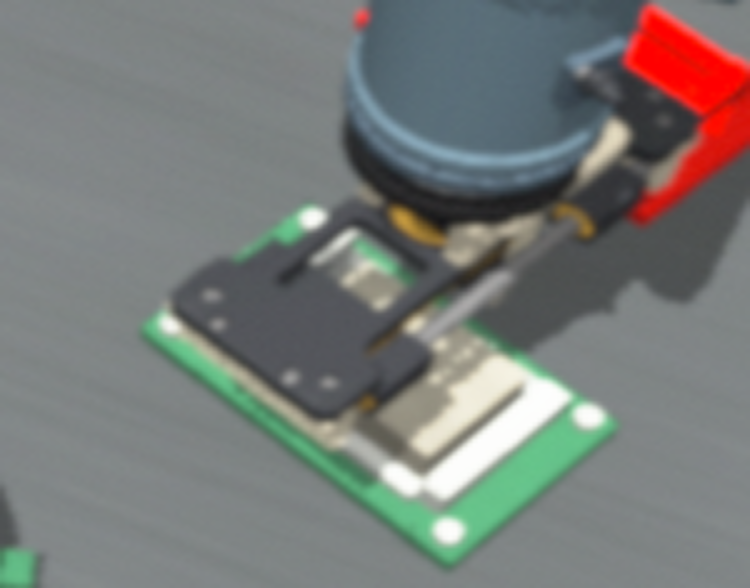

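Call:
{"api": "jog_arm", "payload": {"increments": [{"tx": 0.01,"ty": 0,"tz": -0.1,"ax": 0,"ay": 0,"az": 0,"gripper": 78},{"tx": 0.015,"ty": 0,"tz": -0.2,"ax": 0,"ay": 0,"az": 0,"gripper": 78},{"tx": 0.015,"ty": 0,"tz": -0.3,"ax": 0,"ay": -0.015,"az": 0,"gripper": 78},{"tx": 0.015,"ty": 0,"tz": -0.4,"ax": 0,"ay": -0.015,"az": 0,"gripper": 78},{"tx": 0.015,"ty": 0,"tz": -0.5,"ax": 0,"ay": -0.015,"az": 0,"gripper": 78},{"tx": 0.015,"ty": 0,"tz": -0.6,"ax": 0,"ay": -0.015,"az": 0,"gripper": 78},{"tx": 0.015,"ty": 0,"tz": -0.7,"ax": 0,"ay": -0.015,"az": 0,"gripper": 78},{"tx": 0.015,"ty": 0,"tz": -0.73,"ax": 0,"ay": -0.015,"az": 0,"gripper": 78}]}}

```text
time: 17.08
eef_pos: [0.5849, 0.1321, -0.0095]
tool_rot: [-180.0, 0.0, 70.8]
force: [-0.8, 1.0, -0.5]
finger_gap: 0.0781
```

No contact, as expected. I'll close on the block.

Call:
{"api": "jog_arm", "payload": {"increments": [{"tx": 0,"ty": 0,"tz": 0,"ax": 0,"ay": 0,"az": 0,"gripper": 40},{"tx": 0,"ty": 0,"tz": 0,"ax": 0,"ay": 0,"az": 0,"gripper": 40},{"tx": 0,"ty": 0,"tz": 0,"ax": 0,"ay": 0,"az": 0,"gripper": 40},{"tx": 0,"ty": 0,"tz": 0,"ax": 0,"ay": 0,"az": 0,"gripper": 40},{"tx": 0,"ty": 0,"tz": 0,"ax": 0,"ay": 0,"az": 0,"gripper": 40},{"tx": 0,"ty": 0,"tz": 0,"ax": 0,"ay": 0,"az": 0,"gripper": 40},{"tx": 0,"ty": 0,"tz": 0,"ax": 0,"ay": 0,"az": 0,"gripper": 40},{"tx": 0,"ty": 0,"tz": 0,"ax": 0,"ay": 0,"az": 0,"gripper": 40}], "grip_force": 25}}

```text
time: 17.75
eef_pos: [0.5851, 0.1321, -0.0093]
tool_rot: [-180.0, 0.0, 70.8]
force: [-0.6, -0.8, 0.3]
finger_gap: 0.0557
```

Run:
```python
from h import *
for i in range(4):
    get_image('wrist'); s=observe(); print(s['eef_pos'],s['tool_rot'],s['finger_gap'],s['force'],s['torque'],s['time'])
```

```text
[ 0.5851147   0.13209806 -0.0092888 ] [-1.79978987e+02  2.06920932e-02  7.07890086e+01] 0.05569601670299958 [0.77414122 0.31448539 0.10961144] [-0.05168242  0.04621285 -0.02278279] 17.8
[ 0.58511376  0.13211223 -0.00926667] [-1.79980072e+02  1.91933767e-02  7.07902377e+01] 0.05583874442368773 [ 1.1479725  -0.23137054  0.70498132] [-0.07898436  0.02110268  0.01688491] 17.85
[ 0.58509423  0.13216101 -0.00928566] [-1.79977175e+02  1.86345536e-02  7.07922748e+01] 0.05578824458475412 [0.80849641 0.66452103 0.40659572] [-0.05925313  0.04713522 -0.03269045] 17.9
[ 0.58509979  0.13212588 -0.00926917] [-1.79978029e+02  1.96839151e-02  7.07918956e+01] 0.0556516716345387 [-0.03802455  0.11954342  1.09685234] [-0.06079664 -0.01365139  0.0087779 ] 17.95
```

The block is gripped (gap 55.8 mm). I'll slide it toward the spacer along (−0.33, −0.944), about 7 mm in all and 5.4 mm first.

Call:
{"api": "jog_arm", "payload": {"increments": [{"tx": -0.01,"ty": -0.03,"tz": 0,"ax": 0,"ay": 0,"az": 0,"gripper": 40},{"tx": -0.02,"ty": -0.057,"tz": 0,"ax": 0,"ay": 0,"az": 0,"gripper": 40},{"tx": -0.03,"ty": -0.086,"tz": 0,"ax": 0,"ay": 0,"az": 0,"gripper": 40},{"tx": -0.04,"ty": -0.115,"tz": 0,"ax": 0,"ay": 0,"az": 0,"gripper": 40},{"tx": -0.05,"ty": -0.143,"tz": 0,"ax": 0,"ay": 0,"az": 0,"gripper": 40},{"tx": -0.06,"ty": -0.17,"tz": 0,"ax": 0,"ay": 0,"az": 0,"gripper": 40},{"tx": -0.06,"ty": -0.17,"tz": 0,"ax": 0,"ay": 0,"az": 0,"gripper": 40},{"tx": -0.06,"ty": -0.17,"tz": 0,"ax": 0,"ay": 0,"az": 0,"gripper": 40}]}}

```text
time: 18.62
eef_pos: [0.5833, 0.127, -0.0093]
tool_rot: [-180.0, 0.0, 70.8]
force: [1.2, 1.8, 0.4]
finger_gap: 0.0557
```

```bash
cat > st.py <<'E'
from h import *
ey=np.array([.3297,.9441])
F=[];T=[];p=[]
for i in range(4):
    get_image('wrist'); s=observe(); F.append(s['force']);T.append(s['torque']);p.append(s['eef_pos'])
F=np.array(F); p=np.mean(p,0)
print('F',F.mean(0).round(2),'along +ey',(F[:,:2]@ey).round(1),'T',np.mean(T,0).round(2),'p',p.round(5),'travel',((p[:2]-[.5851,.13212])@ey*1e3).round(2),s['tool_rot'],s['finger_gap'].round(4),s['time'])
E
python3 st.py
```

```text
Traceback (most recent call last):
  File "st.py", line 7, in <module>
    print('F',F.mean(0).round(2),'along +ey',(F[:,:2]@ey).round(1),'T',np.mean(T,0).round(2),'p',p.round(5),'travel',((p[:2]-[.5851,.13212])@ey*1e3).round(2),s['tool_rot'],s['finger_gap'].round(4),s['time'])
                                                                                                                                                                            ^^^^^^^^^^^^^^^^^^^^^
AttributeError: 'float' object has no attribute 'round'
```

```bash
sed -i "s/s\['finger_gap'\].round(4)/round(s['finger_gap'],4)/" st.py; python3 st.py
```

```text
F [0.44 1.71 0.52] along +ey [1.5 2.2 1.3 2. ] T [ 0.29  0.01 -0.02] p [ 0.58327  0.12699 -0.00929] travel -5.45 [-1.79975484e+02  2.45089994e-02  7.07898676e+01] 0.0556 19.0167
```

Call:
{"api": "jog_arm", "payload": {"increments": [{"tx": -0.002,"ty": -0.005,"tz": 0,"ax": 0,"ay": 0,"az": 0,"gripper": 40},{"tx": -0.004,"ty": -0.011,"tz": 0,"ax": 0,"ay": 0,"az": 0,"gripper": 40},{"tx": -0.006,"ty": -0.016,"tz": 0,"ax": 0,"ay": 0,"az": 0,"gripper": 40},{"tx": -0.008,"ty": -0.022,"tz": 0,"ax": 0,"ay": 0,"az": 0,"gripper": 40},{"tx": -0.01,"ty": -0.027,"tz": 0,"ax": 0,"ay": 0,"az": 0,"gripper": 40},{"tx": -0.011,"ty": -0.031,"tz": 0,"ax": 0,"ay": 0,"az": 0,"gripper": 40},{"tx": -0.011,"ty": -0.031,"tz": 0,"ax": 0,"ay": 0,"az": 0,"gripper": 40},{"tx": -0.011,"ty": -0.031,"tz": 0,"ax": 0,"ay": 0,"az": 0,"gripper": 40}]}}

```text
time: 19.68
eef_pos: [0.5829, 0.1261, -0.0093]
tool_rot: [-180.0, 0.0, 70.8]
force: [0.8, 2.5, -0.0]
finger_gap: 0.0552
```

```bash
python3 st.py
```

```text
F [1.08 2.34 0.3 ] along +ey [2.7 2.7 2.7 2.1] T [ 0.36 -0.06  0.  ] p [ 0.58294  0.12604 -0.00928] travel -6.45 [-1.79974102e+02  2.68180485e-02  7.07886222e+01] 0.056 19.8833
```

Call:
{"api": "jog_arm", "payload": {"increments": [{"tx": -0.001,"ty": -0.003,"tz": 0,"ax": 0,"ay": 0,"az": 0,"gripper": 40},{"tx": -0.002,"ty": -0.005,"tz": 0,"ax": 0,"ay": 0,"az": 0,"gripper": 40},{"tx": -0.003,"ty": -0.008,"tz": 0,"ax": 0,"ay": 0,"az": 0,"gripper": 40},{"tx": -0.004,"ty": -0.011,"tz": 0,"ax": 0,"ay": 0,"az": 0,"gripper": 40},{"tx": -0.005,"ty": -0.014,"tz": 0,"ax": 0,"ay": 0,"az": 0,"gripper": 40},{"tx": -0.006,"ty": -0.016,"tz": 0,"ax": 0,"ay": 0,"az": 0,"gripper": 40},{"tx": -0.006,"ty": -0.016,"tz": 0,"ax": 0,"ay": 0,"az": 0,"gripper": 40},{"tx": -0.006,"ty": -0.016,"tz": 0,"ax": 0,"ay": 0,"az": 0,"gripper": 40}]}}

```text
time: 20.55
eef_pos: [0.5828, 0.1257, -0.0093]
tool_rot: [-180.0, 0.0, 70.8]
force: [2.0, 3.5, -0.6]
finger_gap: 0.0559
```

```bash
python3 st.py
```

```text
F [ 1.44  3.45 -0.71] along +ey [3.2 2.9 3.9 4.9] T [ 0.57 -0.15 -0.01] p [ 0.58284  0.12569 -0.00928] travel -6.81 [-1.79978573e+02  1.29256341e-02  7.07868656e+01] 0.0559 20.75
```

Call:
{"api": "jog_arm", "payload": {"increments": [{"tx": -0.001,"ty": -0.003,"tz": 0,"ax": 0,"ay": 0,"az": 0,"gripper": 40},{"tx": -0.002,"ty": -0.006,"tz": 0,"ax": 0,"ay": 0,"az": 0,"gripper": 40},{"tx": -0.003,"ty": -0.009,"tz": 0,"ax": 0,"ay": 0,"az": 0,"gripper": 40},{"tx": -0.004,"ty": -0.011,"tz": 0,"ax": 0,"ay": 0,"az": 0,"gripper": 40},{"tx": -0.0045,"ty": -0.013,"tz": 0,"ax": 0,"ay": 0,"az": 0,"gripper": 40},{"tx": -0.005,"ty": -0.014,"tz": 0,"ax": 0,"ay": 0,"az": 0,"gripper": 40},{"tx": -0.005,"ty": -0.014,"tz": 0,"ax": 0,"ay": 0,"az": 0,"gripper": 40},{"tx": -0.005,"ty": -0.014,"tz": 0,"ax": 0,"ay": 0,"az": 0,"gripper": 40}]}}

```text
time: 21.42
eef_pos: [0.5828, 0.1257, -0.0093]
tool_rot: [-180.0, -0.0, 70.8]
force: [2.5, 5.7, -1.2]
finger_gap: 0.0562
```

```bash
python3 st.py
```

```text
F [ 2.44  4.84 -1.09] along +ey [5.  5.4 4.8 6.3] T [ 0.87 -0.2  -0.05] p [ 0.58286  0.12567 -0.00925] travel -6.82 [-1.79990218e+02 -2.60348072e-02  7.07758011e+01] 0.0557 21.6167
```

Rigid contact at 6.82 mm of travel (6.9 mm expected), with the force rising as the position holds, at about 12 N/mm. I'll press on to about 10 N.

Call:
{"api": "jog_arm", "payload": {"increments": [{"tx": -0.005,"ty": -0.015,"tz": -0.001,"ax": 0,"ay": 0,"az": 0,"gripper": 40},{"tx": -0.006,"ty": -0.018,"tz": -0.002,"ax": 0,"ay": 0,"az": 0,"gripper": 40},{"tx": -0.007,"ty": -0.02,"tz": -0.003,"ax": 0,"ay": 0,"az": 0,"gripper": 40},{"tx": -0.008,"ty": -0.023,"tz": -0.003,"ax": 0,"ay": 0,"az": 0,"gripper": 40},{"tx": -0.009,"ty": -0.026,"tz": -0.003,"ax": 0,"ay": 0,"az": 0,"gripper": 40},{"tx": -0.009,"ty": -0.027,"tz": -0.003,"ax": 0,"ay": 0,"az": 0,"gripper": 40},{"tx": -0.009,"ty": -0.027,"tz": -0.003,"ax": 0,"ay": 0,"az": 0,"gripper": 40},{"tx": -0.009,"ty": -0.027,"tz": -0.003,"ax": 0,"ay": 0,"az": 0,"gripper": 40}]}}

```text
time: 22.28
eef_pos: [0.5829, 0.1256, -0.0092]
tool_rot: [180.0, -0.1, 70.8]
force: [1.6, 6.6, -0.7]
finger_gap: 0.0558
```

```bash
python3 st.py
```

```text
F [ 2.6   6.95 -0.32] along +ey [7.  7.4 8.1 7.2] T [ 1.09 -0.2  -0.11] p [ 0.58291  0.12566 -0.00922] travel -6.82 [ 1.79993491e+02 -1.02023135e-01  7.07574196e+01] 0.0558 22.4833
```

Call:
{"api": "jog_arm", "payload": {"increments": [{"tx": -0.009,"ty": -0.027,"tz": -0.002,"ax": -0.006,"ay": 0.003,"az": 0,"gripper": 40},{"tx": -0.01,"ty": -0.028,"tz": -0.003,"ax": -0.012,"ay": 0.006,"az": 0,"gripper": 40},{"tx": -0.01,"ty": -0.03,"tz": -0.003,"ax": -0.018,"ay": 0.009,"az": 0,"gripper": 40},{"tx": -0.011,"ty": -0.032,"tz": -0.003,"ax": -0.018,"ay": 0.009,"az": 0,"gripper": 40},{"tx": -0.012,"ty": -0.034,"tz": -0.003,"ax": -0.018,"ay": 0.009,"az": 0,"gripper": 40},{"tx": -0.012,"ty": -0.035,"tz": -0.003,"ax": -0.018,"ay": 0.009,"az": 0,"gripper": 40},{"tx": -0.012,"ty": -0.035,"tz": -0.003,"ax": -0.018,"ay": 0.009,"az": 0,"gripper": 40},{"tx": -0.012,"ty": -0.035,"tz": -0.003,"ax": -0.018,"ay": 0.009,"az": 0,"gripper": 40}]}}

```text
time: 23.15
eef_pos: [0.5829, 0.1256, -0.0092]
tool_rot: [180.0, -0.1, 70.7]
force: [2.3, 7.2, -0.8]
finger_gap: 0.056
```

```bash
python3 st.py
```

```text
F [ 2.55  7.33 -0.85] along +ey [8.5 7.6 8.2 6.8] T [ 1.25 -0.28 -0.14] p [ 0.58293  0.12563 -0.0092 ] travel -6.84 [ 1.79984194e+02 -9.97536617e-02  7.07313834e+01] 0.056 23.35
```

Call:
{"api": "jog_arm", "payload": {"increments": [{"tx": -0.012,"ty": -0.035,"tz": -0.004,"ax": -0.018,"ay": 0.009,"az": 0,"gripper": 40},{"tx": -0.012,"ty": -0.037,"tz": -0.005,"ax": -0.018,"ay": 0.009,"az": 0,"gripper": 40},{"tx": -0.013,"ty": -0.039,"tz": -0.006,"ax": -0.018,"ay": 0.009,"az": 0,"gripper": 40},{"tx": -0.014,"ty": -0.041,"tz": -0.006,"ax": -0.018,"ay": 0.009,"az": 0,"gripper": 40},{"tx": -0.015,"ty": -0.043,"tz": -0.006,"ax": -0.018,"ay": 0.009,"az": 0.005,"gripper": 40},{"tx": -0.016,"ty": -0.045,"tz": -0.006,"ax": -0.018,"ay": 0.009,"az": 0.005,"gripper": 40},{"tx": -0.016,"ty": -0.045,"tz": -0.006,"ax": -0.018,"ay": 0.009,"az": 0.005,"gripper": 40},{"tx": -0.016,"ty": -0.045,"tz": -0.006,"ax": -0.018,"ay": 0.009,"az": 0.005,"gripper": 40}]}}

```text
time: 24.02
eef_pos: [0.583, 0.1256, -0.0092]
tool_rot: [180.0, -0.1, 70.7]
force: [2.1, 7.8, -1.7]
finger_gap: 0.0556
```

```bash
python3 st.py
python3 - <<'E'
from h import *
import pickle
for n in ('wrist','scene','top'):
    g=get_image(n); pickle.dump(g,open(n+'11.pkl','wb')); f=g['frame']
    save({'wrist':lambda:cv2.resize(f[130:340,200:440],None,fx=2.8,fy=2.8,interpolation=2),'scene':lambda:cv2.resize(f[200:340,310:460],None,fx=5,fy=4.2,interpolation=2),'top':lambda:cv2.resize(f[190:310,190:330],None,fx=5,fy=5,interpolation=2)}[n](),n+'11.png')
    P,ok=cloud(g); yaw=np.radians(-19.25); ex=np.array([np.cos(yaw),np.sin(yaw)]); ey=np.array([-np.sin(yaw),np.cos(yaw)])
    q=P[...,:2]-[.5823,.1252]; a=q@ex*1e3; b=q@ey*1e3; z=P[...,2]*1e3
    for nm,M in (('sp',ok&(z>66)&(z<80)&(abs(a)<30)&(b>-60)&(b<-30)),('bl',ok&(z>39)&(z<46)&(abs(a)<24)&(b>-39)&(b<45)),('fR',ok&(z>28)&(z<36)&(abs(a)<33)&(b<-42)&(b>-75)),('fL',ok&(z>28)&(z<36)&(abs(a)<33)&(b>45)&(b<75))):
        if M.sum()>5:
            A=np.c_[a[M],b[M],np.ones(M.sum())]; pl=np.linalg.lstsq(A,z[M],rcond=None)[0]
            print(n,nm,M.sum(),'a',np.percentile(a[M],[1,99]).round(1),'b',np.percentile(b[M],[1,99]).round(1),'z',np.median(z[M]).round(1),'tilt',np.degrees(pl[:2]).round(1))
E
```

```text
F [ 2.31  8.2  -0.84] along +ey [7.9 8.3 9.7 8.2] T [ 1.42 -0.31 -0.15] p [ 0.58296  0.12562 -0.00919] travel -6.84 [ 1.79969627e+02 -1.27065512e-01  7.07266176e+01] 0.0558 24.2167
wrist sp 1082 a [-20.7  18. ] b [-40.6 -38.4] z 69.2 tilt [ 0.  17.8]
wrist bl 13168 a [-23.5  23.5] b [-20.3  40.5] z 43.4 tilt [ 0.1 -0.1]
wrist fR 602 a [-32.7  32.8] b [-61.3 -50.9] z 33.2 tilt [0.  1.5]
wrist fL 3957 a [-32.3  32.3] b [51.  62.7] z 33.3 tilt [-0.1 -1.7]
scene bl 401 a [-23.6  23.2] b [-37.1  39.8] z 42.4 tilt [-0.2  0.2]
scene fL 227 a [-31.9  32.4] b [50.1 62.2] z 32.1 tilt [ 0.3 -1.4]
top sp 91 a [-21.3  17.4] b [-50.1 -40. ] z 71.9 tilt [ 0.2 -0.9]
top bl 90 a [-22.6  23.4] b [-37.9 -21.5] z 42.7 tilt [ 1.3 -4.9]
top fR 151 a [-32.2  31.8] b [-61.7 -49.6] z 32.6 tilt [0.1 4.8]
```

View pics/wrist11.png

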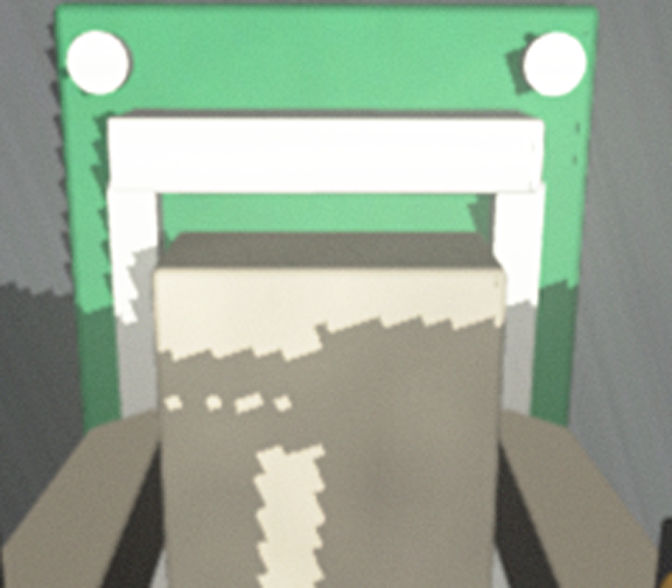

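View pics/scene11.png

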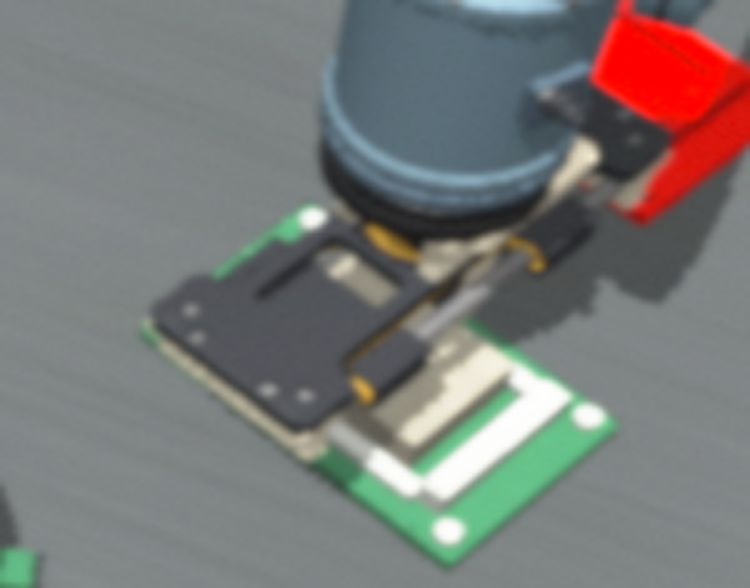

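Call:
{"api": "jog_arm", "payload": {"increments": [{"tx": -0.016,"ty": -0.045,"tz": -0.006,"ax": -0.018,"ay": 0.009,"az": 0.005,"gripper": 40},{"tx": -0.017,"ty": -0.048,"tz": -0.008,"ax": -0.018,"ay": 0.009,"az": 0.005,"gripper": 40},{"tx": -0.018,"ty": -0.051,"tz": -0.008,"ax": -0.018,"ay": 0.009,"az": 0.005,"gripper": 40},{"tx": -0.019,"ty": -0.054,"tz": -0.008,"ax": -0.018,"ay": 0.009,"az": 0.005,"gripper": 40},{"tx": -0.02,"ty": -0.057,"tz": -0.008,"ax": -0.018,"ay": 0.009,"az": 0.005,"gripper": 40},{"tx": -0.02,"ty": -0.059,"tz": -0.008,"ax": -0.018,"ay": 0.009,"az": 0.005,"gripper": 40},{"tx": -0.02,"ty": -0.059,"tz": -0.008,"ax": -0.018,"ay": 0.009,"az": 0.005,"gripper": 40},{"tx": -0.02,"ty": -0.059,"tz": -0.008,"ax": -0.018,"ay": 0.009,"az": 0.005,"gripper": 40}]}}

```text
time: 25.03
eef_pos: [0.583, 0.1256, -0.0091]
tool_rot: [179.9, -0.2, 70.7]
force: [2.9, 10.3, -1.5]
finger_gap: 0.0563
```

```bash
python3 st.py;python3 st.py
```

```text
F [ 2.59 10.2  -1.06] along +ey [10.7 10.3 10.4 10.5] T [ 1.71 -0.33 -0.18] p [ 0.58301  0.12562 -0.00913] travel -6.82 [179.94745623  -0.19181264  70.71329535] 0.0559 25.2333
F [ 2.51  9.6  -0.5 ] along +ey [ 9.9  9.7 10.  10. ] T [ 1.68 -0.32 -0.15] p [ 0.583    0.12562 -0.00915] travel -6.83 [179.95157259  -0.19050989  70.71353885] 0.0558 25.4333
```

View pics/top11.png

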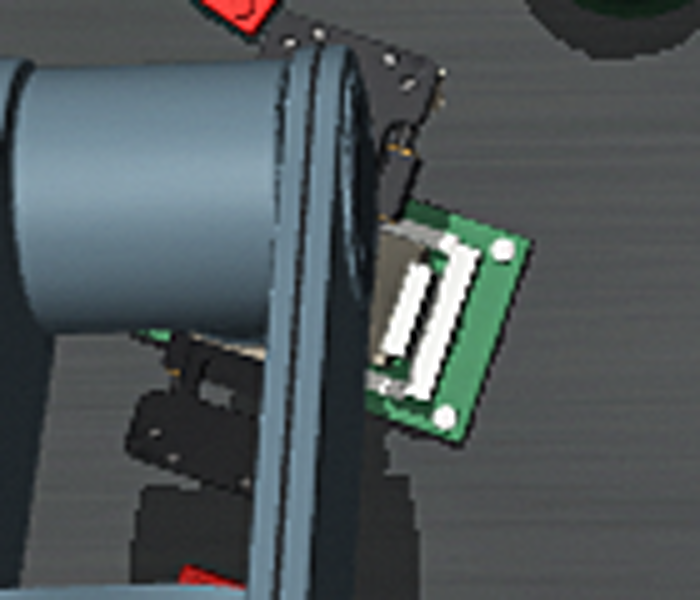

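The top view shows the spacer upright between block and fence. The dark strip from 420 to 445 is its side face, and depth puts it at b −50…−40 mm with its top at 72 mm. The push reads 10 N, steady. I'll hand in.

Run:
```python
from station import job_done
print(job_done())
```

```text
the job is handed in; nothing more can be done
None
```

The job is handed in at about 25.4 s, with the gripper still holding the block pressed against the spacer at about 10 N; `job_done()` gave no verdict.

**What I did:** I took the spacer from its tray pocket and set it on the holder floor in the wide gap (about 17 mm) on the −y side, then let go of it. The block had not been moved at that point. I then pinched the block across x and slid it 6.8 mm against the spacer. I did not reach for the pin, wing nut, collar or scraper.

**Last checks:**
- **Contact:** The block stopped rigidly at 6.82–6.84 mm of travel, against about 6.9 mm expected. The force then rose with no further movement.
- **Push:** It read 9.7–10.7 N in the last eight readings.
- **Spacer:** Its top is at 72 mm, and it spans −50 to −40 mm in the holder's y, flush with the fence.
- **Block:** It is level within about 0.2°, and its height is unchanged.

**What disagreed:**
- The real fingertips sit about 36 mm above the reported tool position. Because of that, my first grasp closed on air above the bar. I worked out the offset from the depth images and corrected for it.
- The vertical force at the end was about −0.5 to −1 N, and the tool leaned about 0.2°.
- The wrist camera saw only part of the spacer's upper face at the end, so I used the top camera for its position.

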